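Make up two condiment sets for the terrace tables

ROBOT

A 7-joint arm with a two-finger parallel gripper is mounted at the origin on the work surface. World frame = base frame: x ahead of the robot, y to its left, z up, the work surface at z = 0. Lengths are in mm, angles in rad, forces in N, time in s.
With the tool pointing down it reaches from about 400 to 875 mm from the base axis. Payload 4.4 kg.
Tool frame: the origin (TCP) lies at the very end of the fingers, on their centre line; the grasp point (between the pads) lies 19 mm behind it; z points along the fingers, y is the line along which they close (so a half turn about z gives the same grasp; the last joint's range is limited). The gripper opens to 85 mm and grips with 20 to 120 N. Pads are 22 mm wide; open, the fingers measure 114 mm over their backs; the gripper's body (76 mm by 85 mm) begins 54 mm behind the grasp point. The pads swing forward as they close: fully open they stand 13 mm farther back than shut.
Start: joints at [1.081, 0.628, 0.038, 1.517, -0.027, 0.996, -0.02], TCP at [267.326, -592.499, 231.313] pointing down, gripper open.
Joint ranges: [-3.06, 3.06], [-0.37, 2.12], [-1.25, 1.32], [0.18, 2.47], [-1.1, 4.24], [0.23, 1.98], [-2.94, 2.94]. Speed limits (rad/s): [2.57, 2.57, 3.14, 3.14, 3.14, 3.14, 3.14].

INTERFACE

Orientations are given as [roll, pitch, yaw] about the fixed x, y, z axes, in that order (R = Rz(yaw) Ry(pitch) Rx(roll)).
In Python, from cell import ctrl gives the robot as it stands.
- The arm moves only by the tool jog_arm, never from a script. Its argument "plan" is a list of rows, each an object of numbers: "tx", "ty", "tz": the shift along the tool's x, y, z as a fraction of full scale; "wx", "wy", "wz": the turn, a rotation vector about the tool's x, y, z as a fraction of full scale; "claw": the closure, from 0 (fully open) to 1 (shut). In form: [{"tx": .., "ty": .., "tz": .., "wx": .., "wy": .., "wz": .., "claw": ..}, ...]. A call has 1 to 12 rows; each row is the pose to reach, as a shift and turn from the pose commanded when the call began, along the tool's axes at that moment; what a row does not reach only later rows make up. Full scale, the value 1, is 300 mm for a shift and 90 degrees for a turn. A row lasts 1/10 s, in which the tool goes at most 50 mm and 8.59 degrees, less where a joint would pass 70% of its speed; a pose out of reach is approached as far as the arm can. A call with a number of a shift or a turn outside -1 to 1 is refused whole. A call with a gripper value outside its range is refused whole. The fingers move at their own pace and stop on an object; the grip force is fixed at half the most. Time passes only in rows, so rows that repeat a pose let the fingers close. It gives the time, the measured TCP pose, the force, the opening and the grip force at its end, in the units of the state.
- ctrl.read_state(): the state, without advancing time (a new reading comes with each control period).
- ctrl.get_image(name): name is "scene" or "top"; returns a dict with "img" (400x640x3 uint8, red, green, blue), "depth" (400x640 float32, mm along the optical axis (not along the pixel's ray), 0 where there is no reading), "fx", "fy", "cx", "cy" (pixels), "distortion" ([k1, k2, p1, p2, k3] as OpenCV has them; the pictures are not rectified), "position" and "orientation" of the camera in the world. Camera axes: x right, y down, z forward; pixel columns grow to the right and rows downward; lengths in mm; the calibration is good to about 2 mm. A picture is of the moment at which its call begins.
- ctrl.finish_job(): hands the job in; it is judged then, once.
Trained networks look in a picture, given as the dict that the camera call returned (one of the last four; its "shot" number tells which), for a name from the list of things; names that differ only in an ending like _2 or _b are one class to them, and where a whole thing is asked for, a point or a joint stands for the part that bears it (a point fixed in the world has none). Each returns a list of dicts, best first, with "score" (0 to 1); they miss things now and then, are a little off and sometimes report something else, mostly with a low value. They report only what shows in the picture. A call takes as long as a camera call. They do not tell look-alikes from the thing itself.
- ctrl.trace(picture, thing): "pixels" (400x640 bool, what is visible of it) and "extent" ([centre column, centre row, width, height] in pixels, round what is visible of it).
The state is a dict: "clock": time; "qpos": joint angles; "qd": joint speeds; "tau": joint torques, N m; "eef_pos": TCP position; "tool_rot": TCP orientation; "force": force on the tool from outside, world axes, zero at the start; "torque": the same for the moment, N m; "width": finger opening in mm; "gripper_force": force on a finger pad.
Only numpy, scipy, OpenCV 4.12 (cv2) and the standard library are available. Lean on these libraries where they do the work, as an engineer would, in place of code of your own. Each camera call takes 0.05 s, during which the arm holds its last target. There are 200 camera calls.

TASK

Make up the two condiment sets. On the rectangular wooden board, stand the salsa pot in the middle of the larger cork pad and, once it stands there, put its lid on properly, and stand the pepper mill in the middle of the smaller pad; on the round black platter, stand the salt shaker in the middle of the round pad and the box of cocktail picks in the middle of the oblong pad, lying the same way as the pad (either end first). Everything ends upright and let go, and the cruet and the loose stopper stay where they are.

Things in the scene. Friction and masses are not known exactly. Their poses are not given: they have to be found in the camera images.
- board: Rectangular dark wooden serving board, 240 x 120 mm, 8 mm thick, fixed. Origin at the centre of its underside, x along its length. Two round cork pads are inlaid flush: the larger (80 mm across) centred at x = +60 mm, y = 0, the smaller (64 mm across) at x = -60 mm, y = 0. It lies on the robot's left or right.
- platter: Round black plastic platter, 230 mm across, 8 mm thick, fixed. Origin at the centre of its underside. Two cork pads are inlaid flush: an oblong one (100 mm along the platter's x, 64 mm along y) centred at x = +50 mm, y = 0, and a round one (62 mm across) at x = -62 mm, y = 0. It lies on the side that the board does not.
- pot_mid (a point): Grey ceramic salsa pot, an open upright cylinder 60 mm across and 50 mm high, wall 5 mm (mouth 50 mm across), loose. The point is its centre, 25 mm above its underside.
- lid_knob (a point): Dark wooden lid of the pot, loose, right way up: a plug 40 mm across and 5 mm high underneath, then a disc 58 mm across and 5 mm thick, then an upright round knob 20 mm across and 30 mm high; 40 mm in all. The point is in the knob, on the axis, 31 mm above the underside of the plug, 21 mm above the top of the disc and 9 mm below the knob's top. Seated, the plug is inside the pot and the disc rests on the rim, the point 51 mm above the pot's centre.
- mill_mid (a point): Dark wooden pepper mill standing upright, 95 mm high: a plain round body 44 mm across up to 70 mm, a thin steel neck 28 mm across, a rounded wooden head 38 mm across. Loose. The point is its centre, 47.5 mm above its underside.
- shaker_mid (a point): Metal salt shaker standing upright, 70 mm high: bright cylinder 42 mm across up to 55 mm, dark domed cap above. Loose. The point is its centre, 35 mm above its underside.
- pickbox_mid (a point): Light wooden open box full of upright cocktail picks, 80 mm long (its x), 44 mm wide (its y), 55 mm high, picks end level with the rim or up to 2 mm above it. Loose. The point is its centre, 27.5 mm above its underside.
- cruet_mid (a point): Amber glass cruet standing upright, bystander, loose: 54 mm across at its widest, 92 mm high. The point is its centre, 46 mm above its underside.
- stopper_mid (a point): Small green glass cruet stopper standing on its flat head among the stock, bystander, loose: 26 mm across, 34 mm high. The point is its centre, 17 mm up.
There are look-alikes about, which are no part of the job. Several things have the shape of the platter; the one meant has the colours described above.

How it is judged:
By the outcome, as a careful person would: the job done as asked, in the order asked, and still so for the second after the job is handed in, with the robot touching nothing.
It also fails if it takes over 131 s, if anything falls off the work surface, if the arm or the gripper's body presses on something with over 40 N, if the wrist force passes 120 N, or if a joint passes its speed limit or range.

## Working session

There is one attempt and no reset: what is moved stays moved. The work goes in short steps, Python scripts to look and compute and a tool call to move; the robot and the scene stay as the last step left them, time stands still between calls to the robot, and variables do not carry over. Pictures are saved under pics/ and viewed, at most 14 in all, crops included, and the job is handed in when it is done.

Besides the shell and the picture viewer there is one more tool, called after "Call:" in YAML: its name, and indented under it one key for each argument. jog_arm: Moves the arm, as the interface text tells. Shift numbers are shares of 300 mm and turn numbers shares of 90 degrees, none past 1 either way. Its arguments: {"type":"object","properties":{"plan":{"type":"array"}},"required":["plan"]}

```bash
ls; mkdir -p pics
cat > h.py <<'E'
import numpy as np, cv2, pickle
from scipy.spatial.transform import Rotation as R
from cell import ctrl
def Rm(o):
    o=np.array(o,float)
    if o.shape==(3,3): return o
    if o.shape==(4,): raise ValueError('quat')
    return R.from_euler('xyz',o).as_matrix()
def cam(n,png=None):
    p=ctrl.get_image(n)
    if png: cv2.imwrite('pics/'+png,p['img'][:,:,::-1])
    return p
def cloud(p):
    """world xyz per pixel, nan where no depth"""
    h,w=p['depth'].shape
    uv=np.stack(np.meshgrid(np.arange(w),np.arange(h)),-1).reshape(-1,1,2).astype(np.float64)
    K=np.array([[p['fx'],0,p['cx']],[0,p['fy'],p['cy']],[0,0,1]])
    n=cv2.undistortPoints(uv,K,np.array(p['distortion'],float)).reshape(h,w,2)
    d=p['depth'].astype(float).copy(); d[d==0]=np.nan
    c=np.dstack([n*d[...,None],d])
    return c@Rm(p['orientation']).T+np.array(p['position'])
E
python3 - <<'E'
from h import *
for n in('scene','top'):
    p=cam(n,n+'0.png'); print({k:v for k,v in p.items() if k not in('img','depth')})
    c=cloud(p); print(np.nanmedian(c[...,2]))
    for t in['board','platter','pot_mid','lid_knob','mill_mid','shaker_mid','pickbox_mid','cruet_mid','stopper_mid']:
        for r in ctrl.trace(p,t):
            q=c[r['pixels']]; q=q[~np.isnan(q[:,0])]
            if len(q): print(n,t,round(r['score'],2),np.round(r['extent']),np.round(np.median(q,0)),'min',np.round(np.percentile(q,3,0)),'max',np.round(np.percentile(q,97,0)))
print(ctrl.read_state())
E
```

```text
pics
{'fx': 399.53776201114, 'fy': 399.53776201114, 'cx': 318.0668243564953, 'cy': 202.00790418570864, 'distortion': array([-0.02263626,  0.        ,  0.        ,  0.        ,  0.        ]), 'position': array([1131.98073174, -617.86824378,  778.15323834]), 'orientation': array([-2.31576503e+00,  5.53227170e-04,  9.21467039e-01]), 'shot': 1}
0.6187160439548052
scene board 0.68 [410. 150.  78.  42.] [443. 289.   6.] min [326. 228.   1.] max [550. 352.   9.]
scene platter 0.65 [263. 234.  85.  62.] [ 474. -304.    8.] min [ 371. -397.    5.] max [ 567. -201.   11.]
scene pot_mid 0.83 [396. 221.  23.  27.] [664. -14.  31.] min [636. -34.   5.] max [688.  19.  51.]
scene lid_knob 0.84 [344. 223.  20.  15.] [ 585. -117.    9.] min [ 556. -137.    6.] max [604. -88.  39.]
scene lid_knob 0.65 [373. 203.   4.   5.] [572.  -2.  13.] min [562.  -8.   3.] max [578.   6.  31.]
scene mill_mid 0.93 [352. 176.  18.  36.] [474.  -2.  53.] min [451. -13.   1.] max [484.  21.  92.]
scene mill_mid 0.46 [449. 178.  32.  28.] [646. 229.  40.] min [607. 210.   3.] max [682. 267.  55.]
scene shaker_mid 0.65
[... 1771 characters left out ...]
7.  21.  40.]
{'clock': 1.0, 'qpos': array([ 1.08121608,  0.6284147 ,  0.03851144,  1.51739154, -0.02696661,
        0.9962807 , -0.02000073]), 'qd': array([-0.00040923,  0.00149644, -0.00088057,  0.00084144,  0.0007949 ,
       -0.00087533, -0.00173451]), 'tau': array([ 9.68271015e-04, -5.63290322e+01,  1.22581176e+00, -1.93788636e+01,
        1.08682978e-02,  1.50481159e-03, -5.00257909e-05]), 'eef_pos': array([ 267.30576973, -592.51900545,  231.3068194 ]), 'tool_rot': array([ 3.14156838e+00, -1.51230590e-06,  4.23763594e-01]), 'force': array([ 0.62894568,  0.35938729, -0.29604459]), 'torque': array([ 0.02532102, -0.02552182, -0.01469528]), 'gripper_force': 0.0, 'width': 85.47069844929656}
```

Run:
```python
import cv2
a=cv2.imread('pics/scene0.png'); b=cv2.imread('pics/top0.png')
cv2.imwrite('pics/s0c.png',cv2.resize(a[100:320,180:500],(800,550),interpolation=cv2.INTER_CUBIC))
cv2.imwrite('pics/t0c.png',cv2.resize(b[100:300,140:480],None,fx=2.35,fy=2.35,interpolation=cv2.INTER_CUBIC))
```

```text
(no output)
```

View pics/s0c.png

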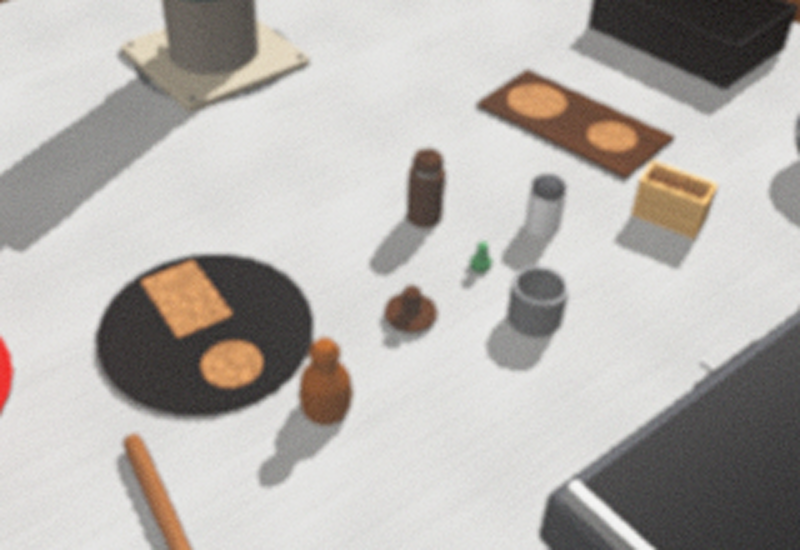

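View pics/t0c.png

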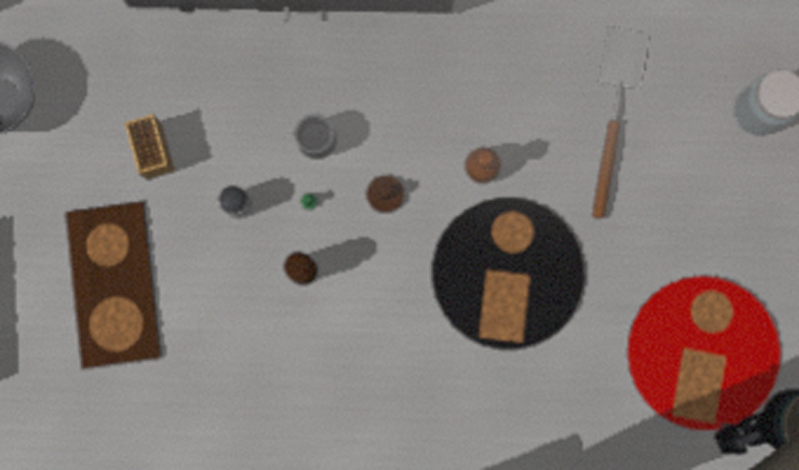

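```bash
cat >> h.py <<'E'
def onplane(p,uv,z):
    K=np.array([[p['fx'],0,p['cx']],[0,p['fy'],p['cy']],[0,0,1]])
    n=cv2.undistortPoints(np.array(uv,float).reshape(-1,1,2),K,np.array(p['distortion'],float)).reshape(-1,2)
    d=np.c_[n,np.ones(len(n))]@Rm(p['orientation']).T; o=np.array(p['position'])
    return o+d*((z-o[2])/d[:,2])[:,None]
def best(p,t):
    r=ctrl.trace(p,t); return r[0] if r else None
def pads(p,t,near=None):
    r=[x for x in ctrl.trace(p,t)]
    if near is not None: r.sort(key=lambda x:np.hypot(*(onplane(p,x['extent'][:2],8)[0,:2]-near)))
    m=r[0]['pixels'].astype(np.uint8); m=cv2.morphologyEx(m,cv2.MORPH_CLOSE,np.ones((9,9)))
    hsv=cv2.cvtColor(p['img'],cv2.COLOR_RGB2HSV); im=p['img'].astype(int)
    c=((m>0)&(im[...,0]-im[...,2]>35)&(im[...,0]>110)).astype(np.uint8)
    n,l,s,ce=cv2.connectedComponentsWithStats(c)
    out=[]
    for i in sorted(range(1,n),key=lambda i:-s[i,4])[:2]:
        q=np.argwhere(l==i)[:,::-1]; w=onplane(p,q,8)[:,:2]
        ev,V=np.linalg.eigh(np.cov(w.T)); out.append((w.mean(0),4*np.sqrt(ev[::-1]),V[:,1],len(q)))
    return out
E
python3 - <<'E'
from h import *
for n in('scene','top'):
    p=cam(n); c=cloud(p)
    for t,nr in(('board',(440,295)),('platter',(465,-295))):
        for o in pads(p,t,np.array(nr)): print(n,t,[np.round(x,2) for x in o])
    m=np.abs(c[...,2])<15
    q=c[m]; A=np.c_[q[:,:2],np.ones(len(q))]; print('plane',np.linalg.lstsq(A,q[:,2],rcond=None)[0])
    m=(c[...,2]>60)&(c[...,2]<120)&(np.hypot(c[...,0],c[...,1])<130)
    q=c[m][:,:2]
    if len(q)>50:
        A=np.c_[2*q,np.ones(len(q))]; s=np.linalg.lstsq(A,(q**2).sum(1),rcond=None)[0]; print('base',s[:2],np.sqrt(s[2]+s[0]**2+s[1]**2),len(q))
    m=(c[...,2]>235)&(c[...,2]<330)&(np.hypot(c[...,0]-267,c[...,1]+592)<70)
    print('grip',np.median(c[m],0) if m.sum() else None,m.sum())
E
```

```text
scene board [array([442.78, 291.61]), array([269.62, 123.98]), array([-0.99, -0.14]), np.int64(1053)]
scene board [array([416.82, 327.58]), array([34.55, 10.44]), array([-0.53,  0.85]), np.int64(7)]
scene platter [array([ 414.53, -292.74]), array([120.91,  78.23]), array([-0.99,  0.11]), np.int64(681)]
scene platter [array([ 525.  , -303.73]), array([66.22, 65.68]), array([-0.23,  0.97]), np.int64(397)]
plane [ 0.00015967 -0.00132815  0.03386545]
base [ 2.21933046 -1.94422332] 64.04140100956964 587
grip [ 277.84583391 -601.2663194   303.94986015] 1175
top board [array([374.98, 289.14]), array([79.83, 78.34]), array([0.32, 0.95]), np.int64(395)]
top board [array([492.86, 308.82]), array([62.99, 62.31]), array([0.2 , 0.98]), np.int64(241)]
top platter [array([ 413.35, -289.52]), array([113.52,  71.4 ]), array([-0.99,  0.11]), np.int64(499)]
top platter [array([ 525.25, -300.99]), array([60.39, 59.08]), array([0.37, 0.93]), np.int64(222)]
plane [-4.60219503e-04  5.07613501e-04  2.18882668e+00]
base [0.57463254 0.1598407 ] 65.05865962297088 120
grip [ 258.62826784 -551.05734594  310.43359095] 90
```

```bash
cat >> h.py <<'E'
H=dict(pot_mid=50,lid_knob=40,mill_mid=95,shaker_mid=70,pickbox_mid=55,cruet_mid=92,stopper_mid=34)
def mids(p,names=H):
    o={}
    for t in names:
        r=[x for x in ctrl.trace(p,t)]
        o[t]=[(round(x['score'],2),np.round(onplane(p,x['extent'][:2],(8 if t=='lid_knob' else H[t]/2))[0,:2],1)) for x in r[:2]]
    return o
def go(target,yaw,s=None):
    """tx,ty,tz,wz from present pose to world TCP target, yaw (tool down)"""
    s=s or ctrl.read_state(); M=Rm(s['tool_rot']); d=M.T@(np.array(target)-s['eef_pos'])
    T=R.from_euler('xyz',[np.pi,0,yaw]).as_matrix(); w=R.from_matrix(M.T@T).as_rotvec()
    print('t',np.round(d/300,3),'w',np.round(w/(np.pi/2),3))
E
python3 - <<'E'
from h import *
for n in('scene','top'):
    p=cam(n)
    for k,v in mids(p).items(): print(n,k,v)
    r=best(p,'pickbox_mid'); c=cloud(p)
    q=c[r['pixels']]; q=q[q[:,2]>45][:,:2].astype(np.float32); print(cv2.minAreaRect(q))
    r=best(p,'board'); m=r['pixels'].astype(np.uint8); cs,_=cv2.findContours(m,0,1); u=max(cs,key=len).reshape(-1,2)
    print('board rect',cv2.minAreaRect(onplane(p,u,8)[:,:2].astype(np.float32)))
go([267,-590,231],0)
E
```

```text
scene pot_mid [(0.67, array([662.4,  -6.1])), (0.27, array([561.2,  99.4]))]
scene lid_knob [(0.79, array([ 573.4, -107.3])), (0.71, array([443.7, 296. ]))]
scene mill_mid [(0.57, array([470. ,   6.1]))]
scene shaker_mid [(0.82, array([568.6,  89.7]))]
scene pickbox_mid [(0.71, array([637. , 243.6]))]
scene cruet_mid [(0.65, array([ 629.1, -264.8]))]
scene stopper_mid [(0.62, array([ 5.689e+02, -3.000e-01]))]
((640.3335571289062, 240.97689819335938), (80.20191192626953, 50.810909271240234), 19.927947998046875)
board rect ((436.3578796386719, 288.3540954589844), (243.26541137695312, 132.23915100097656), 9.867728233337402)
top pot_mid [(0.68, array([659.8,   2.6]))]
top lid_knob [(0.56, array([565. , 110.7]))]
top mill_mid [(0.6, array([459.2,  11.9]))]
top shaker_mid [(0.62, array([556.9, 107.2]))]
top pickbox_mid [(0.63, array([639.9, 240.7]))]
top cruet_mid [(0.66, array([ 614.1, -249. ]))]
top stopper_mid [(0.62, array([561.3,   5.9]))]
((639.1310424804688, 244.67257690429688), (82.5714340209961, 45.30364990234375), 18.701444625854492)
board rect ((432.457763671875, 298.98089599609375), (239.83485412597656, 124.43663024902344), 9.379249572753906)
t [ 0.002 -0.008  0.001] w [-0.   -0.    0.27]
```

```bash
cat >> h.py <<'E'
from scipy.optimize import least_squares
PR=dict(pot_mid=[(30,0),(30,50)],lid_knob=[(20,0),(29,5),(29,10),(10,10),(10,40)],mill_mid=[(22,0),(22,70),(19,75),(19,88),(12,95)],
 shaker_mid=[(21,0),(21,55),(18,63),(10,70)],cruet_mid=[(27,0),(27,45),(14,65),(14,92)],stopper_mid=[(13,0),(13,15),(6,34)])
def proj(p,X):
    M=Rm(p['orientation']); K=np.array([[p['fx'],0,p['cx']],[0,p['fy'],p['cy']],[0,0,1]])
    rv=cv2.Rodrigues(M.T)[0]; tv=-M.T@np.array(p['position'])
    return cv2.projectPoints(np.array(X,float),rv,tv,K,np.array(p['distortion'],float))[0].reshape(-1,2)
def fit(p,t,near,z0=0,pr=None):
    """xy of an upright turned body from the extent box; score, residual px, width/height seen-vs-model"""
    r=[x for x in ctrl.trace(p,t)]
    r=[x for x in r if np.hypot(*(onplane(p,x['extent'][:2],z0+H[t]/2)[0,:2]-near))<45]
    if not r: return None
    e=r[0]['extent']; a=np.linspace(0,2*np.pi,40)
    S=np.vstack([np.c_[R_*np.cos(a),R_*np.sin(a),0*a+z+z0] for R_,z in (pr or PR[t])])
    def box(x):
        u=proj(p,S+[x[0],x[1],0]); lo,hi=u.min(0),u.max(0); return np.r_[(lo+hi)/2,hi-lo]
    s=least_squares(lambda x:box(x)[:2]-e[:2],near)
    return np.round(s.x,1),round(r[0]['score'],2),'w,h seen-model',np.round(e[2:]-box(s.x)[2:],1)
E
python3 - <<'E'
from h import *
N=dict(pot_mid=(660,0),lid_knob=(574,-107),mill_mid=(462,10),shaker_mid=(560,102),cruet_mid=(620,-255),stopper_mid=(565,4))
for n in('scene','top'):
    for k in range(2):
        p=cam(n)
        for t in N: print(n,t,fit(p,t,np.array(N[t],float)))
E
```

```text
scene pot_mid (array([663. ,  -4.9]), 0.72, 'w,h seen-model', array([-2.3, -2.5]))
scene lid_knob (array([ 582.9, -113.3]), 0.66, 'w,h seen-model', array([ 1.3, -3.6]))
scene mill_mid (array([467.5,  12.7]), 0.78, 'w,h seen-model', array([-1.3, -2.4]))
scene shaker_mid (array([564.4, 103.3]), 0.79, 'w,h seen-model', array([-3.3, -1.7]))
scene cruet_mid (array([ 625. , -259.2]), 0.88, 'w,h seen-model', array([-4.3, -2.4]))
scene stopper_mid (array([560.8,   4.4]), 0.53, 'w,h seen-model', array([-6.1, -4.4]))
scene pot_mid (array([664.3,  -6.3]), 0.89, 'w,h seen-model', array([-2.7, -2.5]))
scene lid_knob (array([ 579.4, -114.9]), 0.57, 'w,h seen-model', array([-0.3,  1.8]))
scene mill_mid (array([464.9,  10. ]), 0.97, 'w,h seen-model', array([0.3, 5.7]))
scene shaker_mid (array([568.5,  96.2]), 0.51, 'w,h seen-model', array([-3.8, -4. ]))
scene cruet_mid (array([ 626.3, -258.9]), 0.56, 'w,h seen-model', array([-0.9, -2.7]))
scene stopper_mid (array([564.,   3.]), 0.67, 'w,h seen-model', array([-3.1, -3.2]))
top pot_mid (array([653.6,   1.2]), 0.78, 'w,h seen-model', array([ 0.3, -1.1]))
top lid_knob (array([ 574.7, -107.4]), 0.61, 'w,h seen-model', array([5.7, 0.9]))
top mill_mid (array([459.3,  15.4]), 0.72, 'w,h seen-model', array([-1. ,  2.2]))
top shaker_mid (array([554.5, 109. ]), 0.7, 'w,h seen-model', array([1.3, 0.1]))
top cruet_mid (array([ 616.4, -251.1]), 0.66, 'w,h seen-model', array([-2.,  2.]))
top stopper_mid None
top pot_mid (array([658.9,   2.4]), 0.72, 'w,h seen-model', array([ 2.7, -1.5]))
top lid_knob (array([ 573., -112.]), 0.71, 'w,h seen-model', array([-0.1, -1.6]))
top mill_mid (array([461.1,  11.6]), 0.49, 'w,h seen-model', array([-3.1,  0.7]))
top shaker_mid (array([554.2, 106.5]), 0.52, 'w,h seen-model', array([ 3.3, -0.6]))
top cruet_mid (array([ 619.7, -253.5]), 0.57, 'w,h seen-model', array([0.6, 0.7]))
top stopper_mid (array([561.5,  11.7]), 0.37, 'w,h seen-model', array([ 1.8, -0.1]))
```

Call:
jog_arm:
  plan:
    - {"wz":0.27,"tz":-0.3}
    - {"wz":0.27,"tz":-0.3}
    - {"wz":0.27,"tz":-0.3}
    - {"wz":0.27,"tz":-0.3}

```text
invalid input at $.plan[0]: expected keys tx, ty, tz, wx, wy, wz, claw
```

Call:
jog_arm:
  plan:
    - {"tx":0.93,"ty":-0.604,"tz":-0.1,"wx":0,"wy":0,"wz":0.27,"claw":0}
    - {"tx":0.93,"ty":-0.604,"tz":-0.1,"wx":0,"wy":0,"wz":0.27,"claw":0}
    - {"tx":0.93,"ty":-0.604,"tz":-0.1,"wx":0,"wy":0,"wz":0.27,"claw":0}
    - {"tx":0.93,"ty":-0.604,"tz":-0.1,"wx":0,"wy":0,"wz":0.27,"claw":0}
    - {"tx":0.93,"ty":-0.604,"tz":-0.1,"wx":0,"wy":0,"wz":0.27,"claw":0}
    - {"tx":0.93,"ty":-0.604,"tz":-0.1,"wx":0,"wy":0,"wz":0.27,"claw":0}
    - {"tx":0.93,"ty":-0.604,"tz":-0.1,"wx":0,"wy":0,"wz":0.27,"claw":0}
    - {"tx":0.93,"ty":-0.604,"tz":-0.1,"wx":0,"wy":0,"wz":0.27,"claw":0}
    - {"tx":0.93,"ty":-0.604,"tz":-0.1,"wx":0,"wy":0,"wz":0.27,"claw":0}
    - {"tx":0.93,"ty":-0.604,"tz":-0.1,"wx":0,"wy":0,"wz":0.27,"claw":0}

```text
clock: 4.7
eef_pos: [446.2, -313.9, 261.3]
tool_rot: [3.141, 0.001, -0.002]
force: [-0.4, 0.4, -0.9]
width: 85.1
gripper_force: 0.0
```

Call:
jog_arm:
  plan:
    - {"tx":0.71,"ty":-1.0,"tz":0.2,"wx":0,"wy":0,"wz":0,"claw":0}
    - {"tx":0.71,"ty":-1.0,"tz":0.2,"wx":0,"wy":0,"wz":0,"claw":0}
    - {"tx":0.71,"ty":-1.0,"tz":0.2,"wx":0,"wy":0,"wz":0,"claw":0}
    - {"tx":0.71,"ty":-1.0,"tz":0.2,"wx":0,"wy":0,"wz":0,"claw":0}
    - {"tx":0.71,"ty":-1.0,"tz":0.2,"wx":0,"wy":0,"wz":0,"claw":0}
    - {"tx":0.71,"ty":-1.0,"tz":0.2,"wx":0,"wy":0,"wz":0,"claw":0}
    - {"tx":0.71,"ty":-1.0,"tz":0.2,"wx":0,"wy":0,"wz":0,"claw":0}
    - {"tx":0.71,"ty":-1.0,"tz":0.2,"wx":0,"wy":0,"wz":0,"claw":0}
    - {"tx":0.71,"ty":-1.0,"tz":0.5,"wx":0,"wy":0,"wz":0,"claw":0}
    - {"tx":0.71,"ty":-1.0,"tz":0.5,"wx":0,"wy":0,"wz":0,"claw":0}
    - {"tx":0.71,"ty":-1.0,"tz":0.5,"wx":0,"wy":0,"wz":0,"claw":0}

```text
clock: 5.8
eef_pos: [655.4, -14.6, 105.3]
tool_rot: [3.141, 0.012, -0.003]
force: [-1.2, 0.3, 0.2]
width: 85.8
gripper_force: 0.0
```

Run:
```python
from h import *
s=ctrl.read_state(); print(s['eef_pos'],s['tool_rot'],s['qpos'])
p=cam('scene'); cv2.imwrite('pics/s1c.png',cv2.resize(p['img'][120:280,280:480,::-1],(800,640))[:600])
u=proj(p,[s['eef_pos'],[659,-1,50],[659,-1,0]]); print(u,(u-[280,120])*4)
```

```text
[655.36234101 -14.57331422 105.29429232] [ 3.14054644e+00  1.23604474e-02 -2.67553371e-03] [-0.08278162  0.78877873  0.1069114   1.59597857 -0.10708263  0.77497465
 -1.50317983]
[[394.7401875  197.98042823]
 [396.68175261 212.29414155]
 [394.22057894 225.57361489]] [[458.96074999 311.92171292]
 [466.72701043 369.17656618]
 [456.88231577 422.29445956]]
```

View pics/s1c.png

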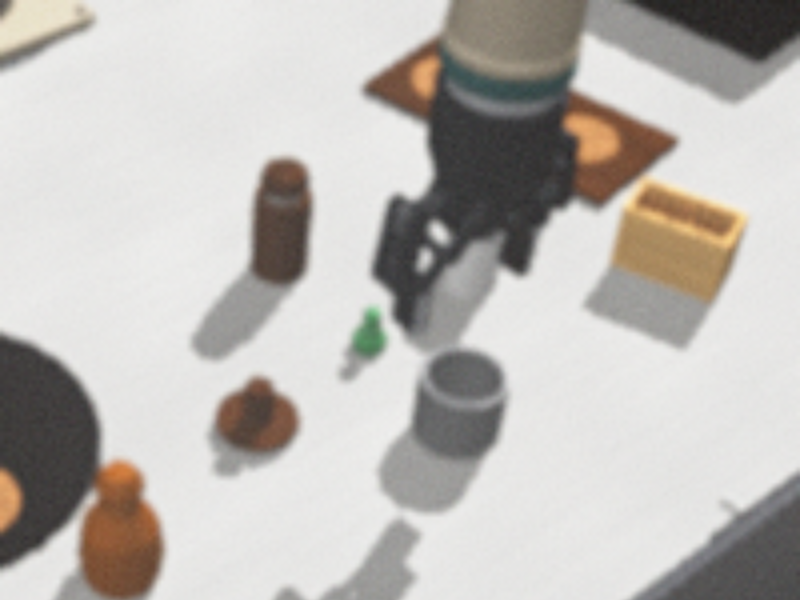

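Call:
jog_arm:
  plan:
    - {"tx":0.007,"ty":-0.037,"tz":0.1,"wx":0,"wy":0,"wz":0,"claw":0}
    - {"tx":0.007,"ty":-0.037,"tz":0.1,"wx":0,"wy":0,"wz":0,"claw":0}
    - {"tx":0.007,"ty":-0.037,"tz":0.1,"wx":0,"wy":0,"wz":0,"claw":0}
    - {"tx":0.007,"ty":-0.037,"tz":0.1,"wx":0,"wy":0,"wz":0,"claw":0}

```text
clock: 6.25
eef_pos: [663.8, -2.8, 83.9]
tool_rot: [3.141, -0.004, -0.001]
force: [-0.0, 0.1, 0.9]
width: 85.5
gripper_force: 0.0
```

Call:
jog_arm:
  plan:
    - {"tx":0,"ty":0,"tz":0.12,"wx":0,"wy":0,"wz":0,"claw":0}
    - {"tx":0,"ty":0,"tz":0.24,"wx":0,"wy":0,"wz":0,"claw":0}
    - {"tx":0,"ty":0,"tz":0.24,"wx":0,"wy":0,"wz":0,"claw":0}
    - {"tx":0,"ty":0,"tz":0.24,"wx":0,"wy":0,"wz":0,"claw":0}
    - {"tx":0,"ty":0,"tz":0.24,"wx":0,"wy":0,"wz":0,"claw":1}
    - {"tx":0,"ty":0,"tz":0.24,"wx":0,"wy":0,"wz":0,"claw":1}
    - {"tx":0,"ty":0,"tz":0.24,"wx":0,"wy":0,"wz":0,"claw":1}
    - {"tx":0,"ty":0,"tz":0.24,"wx":0,"wy":0,"wz":0,"claw":1}
    - {"tx":0,"ty":0,"tz":0.24,"wx":0,"wy":0,"wz":0,"claw":1}
    - {"tx":0,"ty":0,"tz":0.24,"wx":0,"wy":0,"wz":0,"claw":1}
    - {"tx":0,"ty":0,"tz":0.24,"wx":0,"wy":0,"wz":0,"claw":1}

```text
clock: 7.35
eef_pos: [664.4, -2.2, 12.5]
tool_rot: [3.141, -0.005, -0.001]
force: [-1.2, -0.3, 7.1]
width: 59.4
gripper_force: 63.8
```

Call:
jog_arm:
  plan:
    - {"tx":0,"ty":0,"tz":-0.08,"wx":0,"wy":0,"wz":0,"claw":1}
    - {"tx":0,"ty":0,"tz":-0.2,"wx":0,"wy":0,"wz":0,"claw":1}
    - {"tx":0,"ty":0,"tz":-0.32,"wx":0,"wy":0,"wz":0,"claw":1}
    - {"tx":-0.04,"ty":-0.04,"tz":-0.44,"wx":0,"wy":0,"wz":0,"claw":1}
    - {"tx":-0.12,"ty":-0.12,"tz":-0.5,"wx":0,"wy":0,"wz":0,"claw":1}
    - {"tx":-0.23,"ty":-0.23,"tz":-0.5,"wx":0,"wy":0,"wz":0,"claw":1}
    - {"tx":-0.34,"ty":-0.34,"tz":-0.5,"wx":0,"wy":0,"wz":0,"claw":1}
    - {"tx":-0.45,"ty":-0.45,"tz":-0.5,"wx":0,"wy":0,"wz":0,"claw":1}
    - {"tx":-0.56,"ty":-0.56,"tz":-0.5,"wx":0,"wy":0,"wz":0,"claw":1}
    - {"tx":-0.67,"ty":-0.67,"tz":-0.5,"wx":0,"wy":0,"wz":0,"claw":1}
    - {"tx":-0.78,"ty":-0.78,"tz":-0.5,"wx":0,"wy":0,"wz":0,"claw":1}
    - {"tx":-0.84,"ty":-0.84,"tz":-0.5,"wx":0,"wy":0,"wz":0,"claw":1}

```text
clock: 8.55
eef_pos: [407.2, 253.7, 160.4]
tool_rot: [-3.139, 0.001, 0.004]
force: [0.3, 0.7, -0.8]
width: 59.6
gripper_force: 65.4
```

Call:
jog_arm:
  plan:
    - {"tx":-0.06,"ty":-0.06,"tz":0,"wx":0,"wy":0,"wz":0,"claw":1}
    - {"tx":-0.11,"ty":-0.12,"tz":0.05,"wx":0,"wy":0,"wz":0,"claw":1}
    - {"tx":-0.12,"ty":-0.13,"tz":0.15,"wx":0,"wy":0,"wz":0,"claw":1}
    - {"tx":-0.12,"ty":-0.13,"tz":0.25,"wx":0,"wy":0,"wz":0,"claw":1}
    - {"tx":-0.12,"ty":-0.13,"tz":0.3,"wx":0,"wy":0,"wz":0,"claw":1}
    - {"tx":-0.12,"ty":-0.13,"tz":0.3,"wx":0,"wy":0,"wz":0,"claw":1}
    - {"tx":-0.12,"ty":-0.13,"tz":0.3,"wx":0,"wy":0,"wz":0,"claw":1}

```text
clock: 9.25
eef_pos: [375.0, 289.8, 70.2]
tool_rot: [-3.141, -0.001, -0.001]
force: [0.7, 0.6, -2.2]
width: 59.3
gripper_force: 65.4
```

Run:
```python
from h import *
s=ctrl.read_state(); print(s['eef_pos'],s['tool_rot'],s['qpos'][[0,6]],s['width'])
p=cam('scene'); cv2.imwrite('pics/s2c.png',cv2.resize(p['img'][80:220,330:510,::-1],(771,600)))
go([375,289,70],0,s)
```

```text
[375.0221216  289.82848004  70.21653927] [-3.14071184e+00 -1.06370554e-03 -6.54869855e-04] [-0.78548792 -2.10934256] 59.32872774728035
t [-0.     0.003  0.001] w [-0.001 -0.001 -0.   ]
```

View pics/s2c.png

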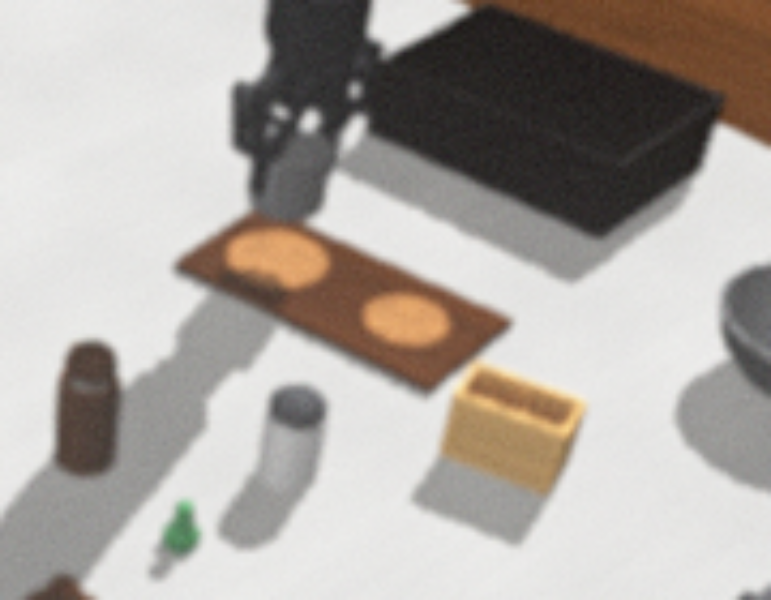

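Call:
jog_arm:
  plan:
    - {"tx":0,"ty":0,"tz":0.08,"wx":0,"wy":0,"wz":0,"claw":1}
    - {"tx":0,"ty":0,"tz":0.13,"wx":0,"wy":0,"wz":0,"claw":1}
    - {"tx":0,"ty":0,"tz":0.15,"wx":0,"wy":0,"wz":0,"claw":1}
    - {"tx":0,"ty":0,"tz":0.16,"wx":0,"wy":0,"wz":0,"claw":1}
    - {"tx":0,"ty":0,"tz":0.165,"wx":0,"wy":0,"wz":0,"claw":1}
    - {"tx":0,"ty":0,"tz":0.165,"wx":0,"wy":0,"wz":0,"claw":1}

```text
clock: 9.9
eef_pos: [375.1, 290.0, 20.7]
tool_rot: [-3.141, -0.001, -0.001]
force: [0.3, -0.4, -2.1]
width: 59.6
gripper_force: 65.5
```

Run:
```python
from h import *
p=cam('scene')
print(onplane(p,[(277/4.283+330, 260/4.283+80),(406/4.283+330,319/4.283+80)],8))
```

```text
[[378.92279617 281.80651038   8.        ]
 [495.19046564 303.29291398   8.        ]]
```

Call:
jog_arm:
  plan:
    - {"tx":0,"ty":0,"tz":0.005,"wx":0,"wy":0,"wz":0,"claw":1}
    - {"tx":0,"ty":0,"tz":0.01,"wx":0,"wy":0,"wz":0,"claw":1}
    - {"tx":0,"ty":0,"tz":0.01,"wx":0,"wy":0,"wz":0,"claw":1}

```text
clock: 10.25
eef_pos: [375.0, 290.0, 20.3]
tool_rot: [-3.139, -0.002, -0.001]
force: [-4.5, -3.4, 34.4]
width: 59.8
gripper_force: 68.6
```

Call:
jog_arm:
  plan:
    - {"tx":0,"ty":0,"tz":-0.007,"wx":0,"wy":0,"wz":0,"claw":1}
    - {"tx":0,"ty":0,"tz":-0.007,"wx":0,"wy":0,"wz":0,"claw":0}
    - {"tx":0,"ty":0,"tz":-0.007,"wx":0,"wy":0,"wz":0,"claw":0}
    - {"tx":0,"ty":0,"tz":-0.007,"wx":0,"wy":0,"wz":0,"claw":0}
    - {"tx":0,"ty":0,"tz":-0.007,"wx":0,"wy":0,"wz":0,"claw":0}
    - {"tx":0,"ty":0,"tz":-0.1,"wx":0,"wy":0,"wz":0,"claw":0}
    - {"tx":0,"ty":0,"tz":-0.25,"wx":0,"wy":0,"wz":0,"claw":0}
    - {"tx":0,"ty":0,"tz":-0.4,"wx":0,"wy":0,"wz":0,"claw":0}
    - {"tx":0.17,"ty":0.17,"tz":-0.5,"wx":0,"wy":0,"wz":0,"claw":0}
    - {"tx":0.25,"ty":0.33,"tz":-0.5,"wx":0,"wy":0,"wz":0,"claw":0}
    - {"tx":0.3,"ty":0.5,"tz":-0.5,"wx":0,"wy":0,"wz":0,"claw":0}
    - {"tx":0.3,"ty":0.65,"tz":-0.5,"wx":0,"wy":0,"wz":0,"claw":0}

```text
clock: 11.45
eef_pos: [462.7, 118.2, 166.8]
tool_rot: [-3.141, -0.003, 0.001]
force: [1.2, -0.8, -0.8]
width: 85.5
gripper_force: 0.0
```

Run:
```python
from h import *
for n in('top','scene'):
    for i in range(3):
        p=cam(n); print(n,fit(p,'pot_mid',np.array([375.,290]),8))
        b=best(p,'board')
        if b is not None: print('  board',np.round(onplane(p,b['extent'][:2],8)[0],1))
    if n=='top': cv2.imwrite('pics/t2c.png',cv2.resize(p['img'][160:280,140:240,::-1],(500,600)))
    else: cv2.imwrite('pics/s3c.png',cv2.resize(p['img'][110:190,350:470,::-1],(800,533)))
    print(proj(p,[[375,289,58],[375,289,8],[493,309,8]]))
```

```text
top None
  board [432.1 295.5   8. ]
top None
  board [430.4 292.6   8. ]
top None
  board [431.7 298.    8. ]
[[184.71749869 236.83281227]
 [188.88718923 237.38042831]
 [185.04540286 203.84684025]]
scene None
  board [456.8 283.9   8. ]
scene (array([380.2, 293.1]), 0.79, 'w,h seen-model', array([-0.5, -0. ]))
  board [452.8 280.5   8. ]
scene (array([376.1, 285.7]), 0.63, 'w,h seen-model', array([-2.1, -1. ]))
  board [458.2 270.    8. ]
[[397.27471304 126.91960013]
 [395.34299183 139.47559993]
 [425.46022498 153.54670856]]
```

View pics/t2c.png

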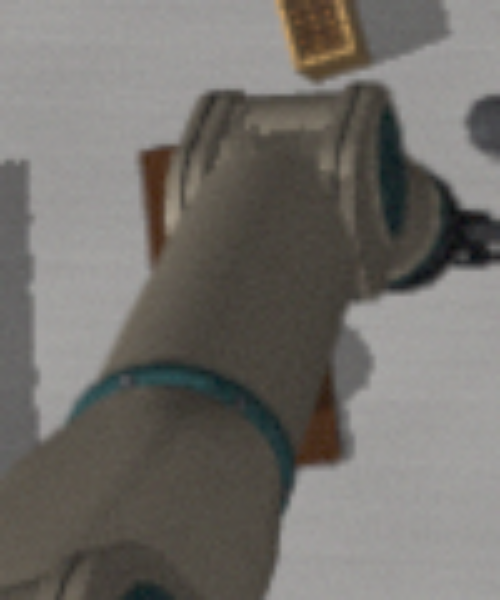

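View pics/s3c.png

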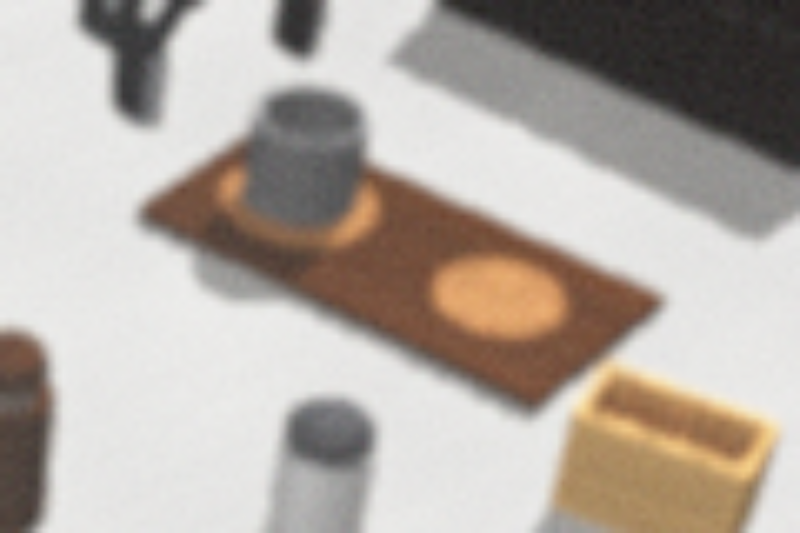

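Call:
jog_arm:
  plan:
    - {"tx":0.38,"ty":0.69,"tz":0,"wx":0,"wy":0,"wz":0,"claw":0}
    - {"tx":0.38,"ty":0.69,"tz":0,"wx":0,"wy":0,"wz":0,"claw":0}
    - {"tx":0.38,"ty":0.69,"tz":0,"wx":0,"wy":0,"wz":0,"claw":0}
    - {"tx":0.38,"ty":0.69,"tz":0,"wx":0,"wy":0,"wz":0,"claw":0}
    - {"tx":0.38,"ty":0.69,"tz":0,"wx":0,"wy":0,"wz":0,"claw":0}
    - {"tx":0.38,"ty":0.69,"tz":0,"wx":0,"wy":0,"wz":0,"claw":0}
    - {"tx":0.38,"ty":0.69,"tz":0,"wx":0,"wy":0,"wz":0,"claw":0}
    - {"tx":0.38,"ty":0.69,"tz":0,"wx":0,"wy":0,"wz":0,"claw":0}

```text
clock: 13.15
eef_pos: [573.6, -86.0, 166.0]
tool_rot: [-3.14, 0.001, 0.001]
force: [0.1, -0.6, 0.1]
width: 85.6
gripper_force: 0.0
```

```bash
cat >> h.py <<'E'
def avg(n,k=5):
    P=[cam(n) for _ in range(k)]; P[-1]['avg']=np.mean([q['img'].astype(float) for q in P],0); return P[-1]
def cork(p,lo,hi):
    """cork pixels in the avg picture inside world rect lo..hi at z=8"""
    im=p['avg']; h,w=im.shape[:2]
    uv=np.stack(np.meshgrid(np.arange(w),np.arange(h)),-1).reshape(-1,2); X=onplane(p,uv,8)
    m=(X[:,0]>lo[0])&(X[:,0]<hi[0])&(X[:,1]>lo[1])&(X[:,1]<hi[1])
    v=(im[...,0]-im[...,2]).ravel(); 
    t,_=cv2.threshold(np.clip(v[m],0,255).astype(np.uint8).reshape(-1,1),0,255,cv2.THRESH_OTSU)
    return t,(m&(v>t)).reshape(h,w)
def ell(p,mask,z):
    """ellipse of hull of mask, centre on plane z, and axes mm"""
    cs,_=cv2.findContours(mask.astype(np.uint8),cv2.RETR_EXTERNAL,cv2.CHAIN_APPROX_NONE)
    c=max(cs,key=cv2.contourArea); w=onplane(p,cv2.convexHull(c).reshape(-1,2),z)[:,:2]
    return cv2.minEnclosingCircle(w.astype(np.float32))
E
python3 - <<'E'
from h import *
print(ctrl.read_state()['eef_pos'])
for n in('top','scene'):
    p=avg(n)
    for nm,c0 in(('big',(376,286)),('small',(493,306))):
        t,m=cork(p,np.array(c0)-52,np.array(c0)+52); print(n,nm,t,m.sum(),ell(p,m,8))
    for k in range(2): print(fit(p,'pot_mid',np.array([375.,290]),8))
    im=np.clip(p['avg'],0,255).astype(np.uint8)[:,:,::-1]
    if n=='top': cv2.imwrite('pics/t4c.png',cv2.resize(im[160:280,140:240],(500,600),interpolation=cv2.INTER_CUBIC))
    print(proj(p,[[375,290,58],[375,290,8],[493,306,8]]))
E
```

```text
[573.64519664 -86.04514418 165.98922617]
top big 30.0 163 ((408.54852294921875, 306.9100341796875), 34.4940185546875)
top small 58.0 261 ((493.3250732421875, 308.3992919921875), 32.56602096557617)
(array([370.7, 309.9]), 0.44, 'w,h seen-model', array([-8.2, -0.6]))
(array([370.7, 309.9]), 0.44, 'w,h seen-model', array([-8.2, -0.6]))
[[184.42632098 236.826108  ]
 [188.60506748 237.3739487 ]
 [185.88374473 203.86383813]]
scene big 35.0 247 ((386.9469909667969, 284.0987854003906), 62.70241165161133)
scene small 84.0 195 ((492.44134521484375, 304.63201904296875), 34.06386947631836)
(array([380.3, 279.1]), 0.58, 'w,h seen-model', array([-1.2,  0.2]))
(array([380.3, 279.1]), 0.58, 'w,h seen-model', array([-1.2,  0.2]))
[[397.48580054 126.82252151]
 [395.54958777 139.37670872]
 [424.84311437 153.87171313]]
```

View pics/t4c.png

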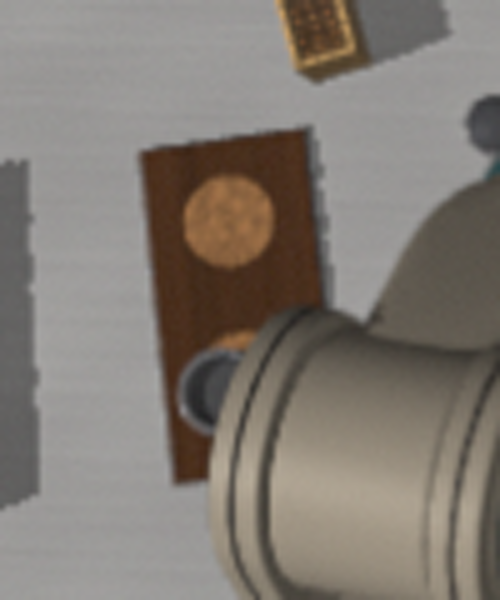

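```bash
cat >> h.py <<'E'
from scipy.optimize import minimize
def fitpad(p,pad0,rad,pot0=None,prof=None,thr=None,box=70,S=6):
    """pad xy (and xy of upright body on it) by matching a soft cork picture; returns params"""
    u0=proj(p,[[*pad0,8]])[0]; a0=int(u0[0])-box//2; b0=int(u0[1])-box//2
    im=p['avg'][b0:b0+box,a0:a0+box]; v=cv2.GaussianBlur(im[...,0]-im[...,2],(0,0),.5)
    a=np.linspace(0,2*np.pi,60)
    def poly(X):
        u=proj(p,X); u=(u-[a0,b0]+.5)*S-.5; return np.round(u*16).astype(np.int32)
    def mask(q):
        m=np.zeros((box*S,box*S),np.uint8)
        X=np.c_[q[0]+rad*np.cos(a),q[1]+rad*np.sin(a),0*a+8]; cv2.fillPoly(m,[poly(X)],255,shift=4)
        if pot0 is not None:
            Y=np.vstack([np.c_[q[2]+r*np.cos(a),q[3]+r*np.sin(a),0*a+8+z] for r,z in prof])
            cv2.fillPoly(m,[cv2.convexHull(poly(Y))],0,shift=4)
        return cv2.GaussianBlur(cv2.resize(m,(box,box),interpolation=cv2.INTER_AREA).astype(float)/255,(0,0),.8)
    uu=np.stack(np.meshgrid(np.arange(a0,a0+box),np.arange(b0,b0+box)),-1).reshape(-1,2)
    X=onplane(p,uu,8)[:,:2]; W=(np.hypot(*(X-pad0).T)<rad+13).reshape(box,box)
    def cost(q):
        m=mask(q)[W]; y=v[W]; A=np.c_[m,np.ones(len(m))]; s,res,_,_=np.linalg.lstsq(A,y,rcond=None)
        return np.mean((A@s-y)**2)+(1e4 if s[0]<0 else 0)
    x0=np.r_[pad0,pot0] if pot0 is not None else np.array(pad0,float)
    best=min((minimize(cost,x0+d,method='Nelder-Mead',options=dict(initial_simplex=None,xatol=.1,maxiter=400)) for d in (0,4,-4)),key=lambda r:r.fun)
    return np.round(best.x,1),round(best.fun,1)
E
python3 - <<'E'
from h import *
p=avg('scene',4)
print('pot',fitpad(p,(378,285),40,(375,290),[(30,0),(30,50)]))
print('small',fitpad(p,(494,305),32))
print('round',fitpad(p,(524,-302),31))
p=avg('top',4)
print('top small',fitpad(p,(494,305),32)); print('top round',fitpad(p,(524,-302),31))
E
```

```text
pot (array([374.2, 287.6, 374.6, 282.6]), np.float64(401.9))
small (array([492.7, 304.1]), np.float64(10.3))
round (array([ 524.7, -303.6]), np.float64(42.4))
top small (array([493.8, 308.4]), np.float64(8.7))
top round (array([ 524.9, -301.1]), np.float64(9.8))
```

Run:
```python
from h import *
p=avg('scene',4)
im=np.clip(p['avg'],0,255).astype(np.uint8)[105:175,360:450,::-1]; S=8
im=cv2.resize(im,None,fx=S,fy=S,interpolation=cv2.INTER_CUBIC)
a=np.linspace(0,2*np.pi,60)
def dr(x,y,z,r,c):
    u=(proj(p,np.c_[x+r*np.cos(a),y+r*np.sin(a),0*a+z])-[360,105]+.5)*S
    cv2.polylines(im,[u.astype(np.int32)],True,c,1)
dr(376,284,8,40,(0,255,0)); dr(375,290,8,30,(255,0,0)); dr(375,290,58,30,(255,0,0)); dr(492.7,304.1,8,32,(0,255,0))
cv2.imwrite('pics/s5c.png',im)
```

```text
(no output)
```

View pics/s5c.png

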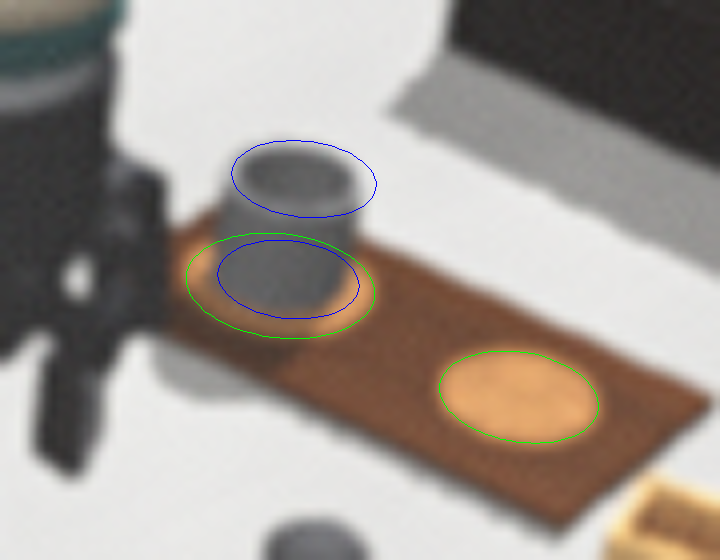

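Run:
```python
from h import *
s=ctrl.read_state(); print(s['eef_pos'],s['tool_rot'],s['clock'])
go([640,210,130],np.radians(19.3)); go([640,243,130],np.radians(19.3))
```

```text
[574.32275072 -87.58863551 166.31944794] [ 3.14158376e+00 -5.20482466e-05 -3.58492408e-04] 14.45
t [ 0.219 -0.992  0.121] w [ 0.    -0.    -0.215]
t [ 0.219 -1.102  0.121] w [ 0.    -0.    -0.215]
```

Call:
jog_arm:
  plan:
    - {"tx":0.22,"ty":-1.0,"tz":0.1,"wx":0,"wy":0,"wz":-0.215,"claw":0}
    - {"tx":0.22,"ty":-1.0,"tz":0.1,"wx":0,"wy":0,"wz":-0.215,"claw":0}
    - {"tx":0.22,"ty":-1.0,"tz":0.1,"wx":0,"wy":0,"wz":-0.215,"claw":0}
    - {"tx":0.22,"ty":-1.0,"tz":0.1,"wx":0,"wy":0,"wz":-0.215,"claw":0}
    - {"tx":0.22,"ty":-1.0,"tz":0.1,"wx":0,"wy":0,"wz":-0.215,"claw":0}
    - {"tx":0.22,"ty":-1.0,"tz":0.1,"wx":0,"wy":0,"wz":-0.215,"claw":0}
    - {"tx":0.22,"ty":-1.0,"tz":0.1,"wx":0,"wy":0,"wz":-0.215,"claw":0}
    - {"tx":0.22,"ty":-1.0,"tz":0.1,"wx":0,"wy":0,"wz":-0.215,"claw":0}
    - {"tx":0.22,"ty":-1.0,"tz":0.1,"wx":0,"wy":0,"wz":-0.215,"claw":0}
    - {"tx":0.22,"ty":-1.0,"tz":0.1,"wx":0,"wy":0,"wz":-0.215,"claw":0}

```text
clock: 15.45
eef_pos: [640.7, 209.2, 136.6]
tool_rot: [3.14, 0.0, 0.334]
force: [-0.3, -0.3, -0.3]
width: 85.2
gripper_force: 0.0
```

Run:
```python
from h import *
print(ctrl.read_state()['eef_pos'])
go([640,243,130],np.radians(19.3)); go([640,243,70],np.radians(19.3)); go([640,243,14],np.radians(19.3))
p=avg('scene',2); 
for k in range(2):
    r=best(p,'pickbox_mid')
    if r: 
        c=cloud(p); q=c[r['pixels']]; q=q[(q[:,2]>45)&(q[:,2]<62)][:,:2].astype(np.float32); print(r['score'],cv2.minAreaRect(q))
    p=cam('scene')
```

```text
[640.73328521 209.24127112 136.61604075]
t [ 0.035 -0.107  0.022] w [ 0.001  0.    -0.002]
t [ 0.035 -0.107  0.222] w [ 0.001  0.    -0.002]
t [ 0.035 -0.108  0.409] w [ 0.001  0.    -0.002]
0.78 ((639.2813720703125, 241.51678466796875), (81.10110473632812, 51.7219123840332), 17.284194946289062)
0.94 ((640.852783203125, 241.17324829101562), (79.43077087402344, 48.972320556640625), 17.079145431518555)
```

Call:
jog_arm:
  plan:
    - {"tx":0.035,"ty":-0.105,"tz":0.03,"wx":0,"wy":0,"wz":0.0,"claw":0}
    - {"tx":0.035,"ty":-0.105,"tz":0.13,"wx":0,"wy":0,"wz":0.0,"claw":0}
    - {"tx":0.035,"ty":-0.105,"tz":0.25,"wx":0,"wy":0,"wz":0.0,"claw":0}
    - {"tx":0.035,"ty":-0.105,"tz":0.36,"wx":0,"wy":0,"wz":0.0,"claw":0}
    - {"tx":0.035,"ty":-0.105,"tz":0.405,"wx":0,"wy":0,"wz":0.0,"claw":0}
    - {"tx":0.035,"ty":-0.105,"tz":0.405,"wx":0,"wy":0,"wz":0.0,"claw":1}
    - {"tx":0.035,"ty":-0.105,"tz":0.405,"wx":0,"wy":0,"wz":0.0,"claw":1}
    - {"tx":0.035,"ty":-0.105,"tz":0.405,"wx":0,"wy":0,"wz":0.0,"claw":1}
    - {"tx":0.035,"ty":-0.105,"tz":0.405,"wx":0,"wy":0,"wz":0.0,"claw":1}
    - {"tx":0.035,"ty":-0.105,"tz":0.405,"wx":0,"wy":0,"wz":0.0,"claw":1}
    - {"tx":0.035,"ty":-0.105,"tz":0.405,"wx":0,"wy":0,"wz":0.0,"claw":1}
    - {"tx":0.035,"ty":-0.105,"tz":0.405,"wx":0,"wy":0,"wz":0.0,"claw":1}

```text
clock: 16.95
eef_pos: [641.7, 246.1, 17.2]
tool_rot: [-3.142, -0.004, 0.337]
force: [0.0, 0.2, 7.3]
width: 43.0
gripper_force: 62.3
```

Call:
jog_arm:
  plan:
    - {"tx":0,"ty":0,"tz":-0.1,"wx":0,"wy":0,"wz":0,"claw":1}
    - {"tx":0,"ty":0,"tz":-0.22,"wx":0,"wy":0,"wz":0,"claw":1}
    - {"tx":0,"ty":0,"tz":-0.35,"wx":0,"wy":0,"wz":0,"claw":1}
    - {"tx":-0.04,"ty":0.05,"tz":-0.47,"wx":0,"wy":0,"wz":0.03,"claw":1}
    - {"tx":-0.12,"ty":0.13,"tz":-0.55,"wx":0,"wy":0,"wz":0.07,"claw":1}
    - {"tx":-0.22,"ty":0.24,"tz":-0.55,"wx":0,"wy":0,"wz":0.11,"claw":1}
    - {"tx":-0.32,"ty":0.35,"tz":-0.55,"wx":0,"wy":0,"wz":0.15,"claw":1}
    - {"tx":-0.42,"ty":0.46,"tz":-0.55,"wx":0,"wy":0,"wz":0.19,"claw":1}
    - {"tx":-0.52,"ty":0.56,"tz":-0.55,"wx":0,"wy":0,"wz":0.23,"claw":1}
    - {"tx":-0.62,"ty":0.665,"tz":-0.55,"wx":0,"wy":0,"wz":0.279,"claw":1}
    - {"tx":-0.62,"ty":0.665,"tz":-0.55,"wx":0,"wy":0,"wz":0.279,"claw":1}

```text
clock: 18.05
eef_pos: [527.1, -11.4, 180.6]
tool_rot: [3.138, 0.002, -0.112]
force: [0.5, 0.5, -1.0]
width: 44.0
gripper_force: 61.6
```

Run:
```python
from h import *
s=ctrl.read_state();print(s['eef_pos'],s['width'],s['tool_rot'])
go([413,-291,90],np.radians(-5.8))
```

```text
[527.13566563 -11.38476685 180.55060222] 43.99457941232056 [ 3.13772685e+00  1.77845960e-03 -1.11962638e-01]
t [-0.273  0.968  0.306] w [ 0.002  0.001 -0.007]
```

Call:
jog_arm:
  plan:
    - {"tx":-0.03,"ty":0.1,"tz":0,"wx":0,"wy":0,"wz":-0.007,"claw":1}
    - {"tx":-0.07,"ty":0.24,"tz":0,"wx":0,"wy":0,"wz":-0.007,"claw":1}
    - {"tx":-0.11,"ty":0.4,"tz":0,"wx":0,"wy":0,"wz":-0.007,"claw":1}
    - {"tx":-0.16,"ty":0.55,"tz":0,"wx":0,"wy":0,"wz":-0.007,"claw":1}
    - {"tx":-0.2,"ty":0.7,"tz":0.0,"wx":0,"wy":0,"wz":-0.007,"claw":1}
    - {"tx":-0.24,"ty":0.84,"tz":0.05,"wx":0,"wy":0,"wz":-0.007,"claw":1}
    - {"tx":-0.265,"ty":0.94,"tz":0.15,"wx":0,"wy":0,"wz":-0.007,"claw":1}
    - {"tx":-0.273,"ty":0.965,"tz":0.25,"wx":0,"wy":0,"wz":-0.007,"claw":1}
    - {"tx":-0.273,"ty":0.965,"tz":0.35,"wx":0,"wy":0,"wz":-0.007,"claw":1}
    - {"tx":-0.273,"ty":0.965,"tz":0.4,"wx":0,"wy":0,"wz":-0.007,"claw":1}
    - {"tx":-0.273,"ty":0.965,"tz":0.4,"wx":0,"wy":0,"wz":-0.007,"claw":1}
    - {"tx":-0.273,"ty":0.965,"tz":0.4,"wx":0,"wy":0,"wz":-0.007,"claw":1}

```text
clock: 19.25
eef_pos: [420.2, -284.0, 60.2]
tool_rot: [3.142, -0.0, -0.089]
force: [-0.0, 0.1, -2.0]
width: 43.4
gripper_force: 61.8
```

Run:
```python
from h import *
s=ctrl.read_state();print(s['eef_pos'],s['width'],s['tool_rot'])
go([413,-291,26.5],np.radians(-5.8))
# arm clear of the board now: pot vs pad
p=avg('top',5); print('top pot',fitpad(p,(375,288),40,(371,290),[(30,0),(30,50)]),'small',fitpad(p,(494,308),32))
im=np.clip(p['avg'],0,255).astype(np.uint8)[195:265,150:230,::-1]; A=cv2.resize(im,None,fx=5,fy=5,interpolation=cv2.INTER_CUBIC)
q=avg('scene',5); print('scene pot',fitpad(q,(377,285),40,(372,288),[(30,0),(30,50)]),'small',fitpad(q,(494,305),32))
im=np.clip(q['avg'],0,255).astype(np.uint8)[115:185,365:445,::-1]; B=cv2.resize(im,None,fx=5,fy=5,interpolation=cv2.INTER_CUBIC)
cv2.imwrite('pics/b6.png',np.hstack([A,B]))
for k in (p,q): print(fit(k,'pot_mid',np.array([372.,289]),8))
```

```text
[ 420.24656046 -283.98861517   60.22027125] 43.38266194536353 [ 3.14157640e+00 -4.92227235e-04 -8.94809550e-02]
t [-0.022  0.025  0.112] w [ 0.    -0.     0.007]
top pot (array([374.3, 289.3, 372.4, 289.2]), np.float64(263.4)) small (array([493.7, 308.4]), np.float64(7.9))
scene pot (array([374.5, 287.7, 374.6, 282.6]), np.float64(373.4)) small (array([492.8, 304.2]), np.float64(10.2))Traceback (most recent call last):
  File "<stdin>", line 10, in <module>
  File "h.py", line 62, in fit
    r=[x for x in ctrl.trace(p,t)]
                  ~~~~~~~~~~^^^^^
ValueError: only the last four pictures can be asked about
```

View pics/b6.png

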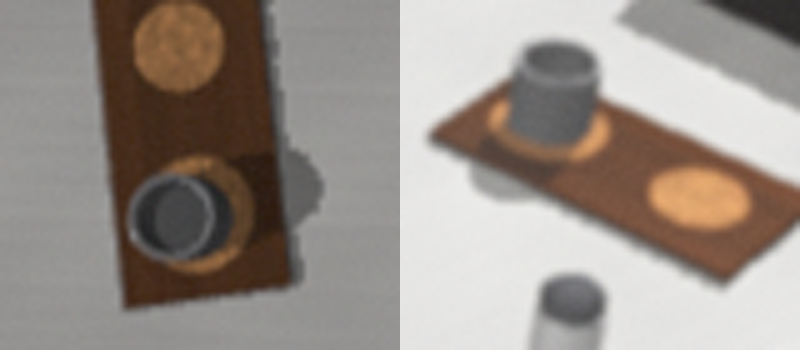

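Call:
jog_arm:
  plan:
    - {"tx":-0.012,"ty":0.023,"tz":0.03,"wx":0,"wy":0,"wz":0.007,"claw":1}
    - {"tx":-0.012,"ty":0.023,"tz":0.08,"wx":0,"wy":0,"wz":0.007,"claw":1}
    - {"tx":-0.012,"ty":0.023,"tz":0.1,"wx":0,"wy":0,"wz":0.007,"claw":1}
    - {"tx":-0.012,"ty":0.023,"tz":0.112,"wx":0,"wy":0,"wz":0.007,"claw":1}
    - {"tx":-0.012,"ty":0.023,"tz":0.112,"wx":0,"wy":0,"wz":0.007,"claw":1}
    - {"tx":-0.012,"ty":0.023,"tz":0.112,"wx":0,"wy":0,"wz":0.007,"claw":1}

```text
clock: 20.35
eef_pos: [415.7, -290.7, 26.3]
tool_rot: [3.141, -0.0, -0.101]
force: [-0.4, 0.1, -1.3]
width: 43.5
gripper_force: 61.9
```

Call:
jog_arm:
  plan:
    - {"tx":0,"ty":0,"tz":0.002,"wx":0,"wy":0,"wz":0,"claw":1}
    - {"tx":0,"ty":0,"tz":0.002,"wx":0,"wy":0,"wz":0,"claw":0}
    - {"tx":0,"ty":0,"tz":0.002,"wx":0,"wy":0,"wz":0,"claw":0}
    - {"tx":0,"ty":0,"tz":0.002,"wx":0,"wy":0,"wz":0,"claw":0}
    - {"tx":0,"ty":0,"tz":0.002,"wx":0,"wy":0,"wz":0,"claw":0}
    - {"tx":0,"ty":0,"tz":-0.1,"wx":0,"wy":0,"wz":0,"claw":0}
    - {"tx":0,"ty":0,"tz":-0.25,"wx":0,"wy":0,"wz":0,"claw":0}
    - {"tx":0,"ty":0,"tz":-0.4,"wx":0,"wy":0,"wz":0,"claw":0}
    - {"tx":0,"ty":-0.16,"tz":-0.45,"wx":0,"wy":0,"wz":0,"claw":0}
    - {"tx":0.1,"ty":-0.3,"tz":-0.45,"wx":0,"wy":0,"wz":0,"claw":0}
    - {"tx":0.2,"ty":-0.45,"tz":-0.45,"wx":0,"wy":0,"wz":0,"claw":0}
    - {"tx":0.3,"ty":-0.6,"tz":-0.45,"wx":0,"wy":0,"wz":0,"claw":0}

```text
clock: 21.55
eef_pos: [517.9, -126.7, 161.8]
tool_rot: [3.142, -0.001, -0.101]
force: [0.5, -0.7, -0.3]
width: 85.4
gripper_force: 0.0
```

Run:
```python
from h import *
s=ctrl.read_state();print(s['eef_pos'],s['width'],s['tool_rot'])
go([558,104,110],0); go([558,104,26],0)
for n in('top','scene'):
    p=cam(n); print(n,[(fit(p,t,np.array(c,float))) for t,c in(('shaker_mid',(558,104)),('mill_mid',(462,11)))])
```

```text
[ 517.94127812 -126.69317323  161.83603214] 85.3961590087905 [ 3.14159160e+00 -1.17275573e-03 -1.01338043e-01]
t [ 0.055 -0.779  0.173] w [ 0.    -0.001 -0.065]
t [ 0.055 -0.779  0.453] w [ 0.    -0.001 -0.065]
top [(array([552.8, 103.7]), 0.47, 'w,h seen-model', array([-1.9,  2. ])), None]
scene [(array([562.8,  97.5]), 0.87, 'w,h seen-model', array([-2.3, -3.7])), (array([467. ,  12.8]), 0.77, 'w,h seen-model', array([ 0.4, -2.1]))]
```

Call:
jog_arm:
  plan:
    - {"tx":0.037,"ty":-0.757,"tz":0.17,"wx":0,"wy":0,"wz":-0.065,"claw":0}
    - {"tx":0.037,"ty":-0.757,"tz":0.17,"wx":0,"wy":0,"wz":-0.065,"claw":0}
    - {"tx":0.037,"ty":-0.757,"tz":0.17,"wx":0,"wy":0,"wz":-0.065,"claw":0}
    - {"tx":0.037,"ty":-0.757,"tz":0.17,"wx":0,"wy":0,"wz":-0.065,"claw":0}
    - {"tx":0.037,"ty":-0.757,"tz":0.17,"wx":0,"wy":0,"wz":-0.065,"claw":0}
    - {"tx":0.037,"ty":-0.757,"tz":0.17,"wx":0,"wy":0,"wz":-0.065,"claw":0}
    - {"tx":0.037,"ty":-0.757,"tz":0.17,"wx":0,"wy":0,"wz":-0.065,"claw":0}
    - {"tx":0.037,"ty":-0.757,"tz":0.17,"wx":0,"wy":0,"wz":-0.065,"claw":0}

```text
clock: 22.65
eef_pos: [550.8, 93.5, 110.6]
tool_rot: [3.14, -0.0, -0.003]
force: [0.4, -0.0, 0.1]
width: 85.5
gripper_force: 0.0
```

Call:
jog_arm:
  plan:
    - {"tx":0.02,"ty":-0.03,"tz":0.03,"wx":0,"wy":0,"wz":0.0,"claw":0}
    - {"tx":0.02,"ty":-0.03,"tz":0.13,"wx":0,"wy":0,"wz":0.0,"claw":0}
    - {"tx":0.02,"ty":-0.03,"tz":0.25,"wx":0,"wy":0,"wz":0.0,"claw":0}
    - {"tx":0.02,"ty":-0.03,"tz":0.32,"wx":0,"wy":0,"wz":0.0,"claw":0}
    - {"tx":0.02,"ty":-0.03,"tz":0.32,"wx":0,"wy":0,"wz":0.0,"claw":0}
    - {"tx":0.02,"ty":-0.03,"tz":0.32,"wx":0,"wy":0,"wz":0.0,"claw":1}
    - {"tx":0.02,"ty":-0.03,"tz":0.32,"wx":0,"wy":0,"wz":0.0,"claw":1}
    - {"tx":0.02,"ty":-0.03,"tz":0.32,"wx":0,"wy":0,"wz":0.0,"claw":1}
    - {"tx":0.02,"ty":-0.03,"tz":0.32,"wx":0,"wy":0,"wz":0.0,"claw":1}
    - {"tx":0.02,"ty":-0.03,"tz":0.32,"wx":0,"wy":0,"wz":0.0,"claw":1}
    - {"tx":0.02,"ty":-0.03,"tz":0.32,"wx":0,"wy":0,"wz":0.0,"claw":1}
    - {"tx":0.02,"ty":-0.03,"tz":0.32,"wx":0,"wy":0,"wz":0.0,"claw":1}

```text
clock: 23.85
eef_pos: [558.1, 106.1, 15.8]
tool_rot: [-3.141, -0.003, 0.001]
force: [-0.5, 1.3, 5.9]
width: 40.8
gripper_force: 60.2
```

Call:
jog_arm:
  plan:
    - {"tx":0,"ty":0,"tz":-0.1,"wx":0,"wy":0,"wz":0,"claw":1}
    - {"tx":0,"ty":0,"tz":-0.22,"wx":0,"wy":0,"wz":0,"claw":1}
    - {"tx":0,"ty":0,"tz":-0.35,"wx":0,"wy":0,"wz":0,"claw":1}
    - {"tx":-0.01,"ty":0.05,"tz":-0.47,"wx":0,"wy":0,"wz":0,"claw":1}
    - {"tx":-0.02,"ty":0.17,"tz":-0.5,"wx":0,"wy":0,"wz":0,"claw":1}
    - {"tx":-0.03,"ty":0.3,"tz":-0.5,"wx":0,"wy":0,"wz":0,"claw":1}
    - {"tx":-0.04,"ty":0.44,"tz":-0.5,"wx":0,"wy":0,"wz":0,"claw":1}
    - {"tx":-0.05,"ty":0.58,"tz":-0.5,"wx":0,"wy":0,"wz":0,"claw":1}
    - {"tx":-0.06,"ty":0.72,"tz":-0.5,"wx":0,"wy":0,"wz":0,"claw":1}
    - {"tx":-0.08,"ty":0.86,"tz":-0.5,"wx":0,"wy":0,"wz":0,"claw":1}
    - {"tx":-0.11,"ty":1.0,"tz":-0.5,"wx":0,"wy":0,"wz":0,"claw":1}

```text
clock: 24.95
eef_pos: [524.0, -196.1, 164.7]
tool_rot: [3.141, -0.001, 0.002]
force: [0.4, 0.4, -0.6]
width: 41.0
gripper_force: 61.0
```

Call:
jog_arm:
  plan:
    - {"tx":0,"ty":0.12,"tz":0,"wx":0,"wy":0,"wz":0,"claw":1}
    - {"tx":0,"ty":0.24,"tz":0,"wx":0,"wy":0,"wz":0,"claw":1}
    - {"tx":0,"ty":0.34,"tz":0.06,"wx":0,"wy":0,"wz":0,"claw":1}
    - {"tx":0,"ty":0.36,"tz":0.15,"wx":0,"wy":0,"wz":0,"claw":1}
    - {"tx":0,"ty":0.36,"tz":0.25,"wx":0,"wy":0,"wz":0,"claw":1}
    - {"tx":0,"ty":0.36,"tz":0.35,"wx":0,"wy":0,"wz":0,"claw":1}
    - {"tx":0,"ty":0.36,"tz":0.38,"wx":0,"wy":0,"wz":0,"claw":1}
    - {"tx":0,"ty":0.36,"tz":0.38,"wx":0,"wy":0,"wz":0,"claw":1}
    - {"tx":0,"ty":0.36,"tz":0.38,"wx":0,"wy":0,"wz":0,"claw":1}

```text
clock: 25.85
eef_pos: [525.1, -302.9, 51.5]
tool_rot: [3.141, -0.002, 0.001]
force: [1.3, -0.3, -0.8]
width: 40.8
gripper_force: 61.0
```

Call:
jog_arm:
  plan:
    - {"tx":0,"ty":-0.004,"tz":0.05,"wx":0,"wy":0,"wz":0,"claw":1}
    - {"tx":0,"ty":-0.004,"tz":0.08,"wx":0,"wy":0,"wz":0,"claw":1}
    - {"tx":0,"ty":-0.004,"tz":0.09,"wx":0,"wy":0,"wz":0,"claw":1}
    - {"tx":0,"ty":-0.004,"tz":0.091,"wx":0,"wy":0,"wz":0,"claw":1}
    - {"tx":0,"ty":-0.004,"tz":0.091,"wx":0,"wy":0,"wz":0,"claw":1}

```text
clock: 26.35
eef_pos: [524.1, -300.6, 23.9]
tool_rot: [-3.14, 0.0, 0.002]
force: [-2.4, 2.6, 9.3]
width: 40.6
gripper_force: 62.0
```

Touching (9 N). Release, rise, and head toward the mill.

Call:
jog_arm:
  plan:
    - {"tx":0,"ty":0,"tz":-0.001,"wx":0,"wy":0,"wz":0,"claw":0}
    - {"tx":0,"ty":0,"tz":-0.001,"wx":0,"wy":0,"wz":0,"claw":0}
    - {"tx":0,"ty":0,"tz":-0.001,"wx":0,"wy":0,"wz":0,"claw":0}
    - {"tx":0,"ty":0,"tz":-0.001,"wx":0,"wy":0,"wz":0,"claw":0}
    - {"tx":0,"ty":0,"tz":-0.12,"wx":0,"wy":0,"wz":0,"claw":0}
    - {"tx":0,"ty":0,"tz":-0.28,"wx":0,"wy":0,"wz":0,"claw":0}
    - {"tx":0,"ty":0,"tz":-0.44,"wx":0,"wy":0,"wz":0,"claw":0}
    - {"tx":0,"ty":-0.15,"tz":-0.47,"wx":0,"wy":0,"wz":0,"claw":0}
    - {"tx":-0.05,"ty":-0.3,"tz":-0.47,"wx":0,"wy":0,"wz":0,"claw":0}
    - {"tx":-0.1,"ty":-0.45,"tz":-0.47,"wx":0,"wy":0,"wz":0,"claw":0}
    - {"tx":-0.15,"ty":-0.6,"tz":-0.47,"wx":0,"wy":0,"wz":0,"claw":0}
    - {"tx":-0.2,"ty":-0.75,"tz":-0.47,"wx":0,"wy":0,"wz":0,"claw":0}

```text
clock: 27.55
eef_pos: [463.3, -74.7, 164.0]
tool_rot: [-3.141, -0.0, 0.001]
force: [0.9, 0.6, 0.5]
width: 85.1
gripper_force: 0.0
```

Run:
```python
from h import *
s=ctrl.read_state();print(s['eef_pos'],s['width'],s['tool_rot'])
p=cam('top'); q=cam('scene')
for k in(p,q): print([fit(k,t,np.array(c,float),z) for t,c,z in(('mill_mid',(462,11),0),('shaker_mid',(524,-301),8),('lid_knob',(576,-111),0))])
A=cv2.resize(p['img'][180:260,320:400,::-1],(400,400),interpolation=cv2.INTER_CUBIC)
B=cv2.resize(q['img'][195:275,215:295,::-1],(400,400),interpolation=cv2.INTER_CUBIC); cv2.imwrite('pics/b7.png',np.hstack([A,B]))
```

```text
[463.27411792 -74.71729382 163.99074424] 85.1127514041423 [-3.14144454e+00 -4.92846124e-04  8.68959706e-04]
[None, None, (array([ 572.9, -107.4]), 0.56, 'w,h seen-model', array([ 1., -1.]))]
[(array([467.7,   9.1]), 0.82, 'w,h seen-model', array([-2.4,  2.8])), (array([ 528.4, -305.7]), 0.78, 'w,h seen-model', array([ 1.6, -1.1])), (array([ 579.3, -112. ]), 0.75, 'w,h seen-model', array([2.2, 0.3]))]
```

View pics/b7.png

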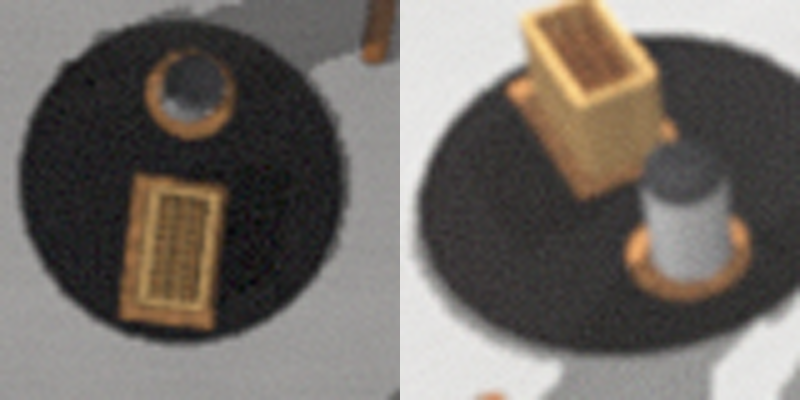

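Call:
jog_arm:
  plan:
    - {"tx":-0.008,"ty":-0.15,"tz":0,"wx":0,"wy":0,"wz":0,"claw":0}
    - {"tx":-0.008,"ty":-0.297,"tz":0.05,"wx":0,"wy":0,"wz":0,"claw":0}
    - {"tx":-0.008,"ty":-0.297,"tz":0.1,"wx":0,"wy":0,"wz":0,"claw":0}
    - {"tx":-0.008,"ty":-0.297,"tz":0.1,"wx":0,"wy":0,"wz":0,"claw":0}
    - {"tx":-0.008,"ty":-0.297,"tz":0.22,"wx":0,"wy":0,"wz":0,"claw":0}
    - {"tx":-0.008,"ty":-0.297,"tz":0.34,"wx":0,"wy":0,"wz":0,"claw":0}
    - {"tx":-0.008,"ty":-0.297,"tz":0.42,"wx":0,"wy":0,"wz":0,"claw":0}
    - {"tx":-0.008,"ty":-0.297,"tz":0.445,"wx":0,"wy":0,"wz":0,"claw":0}
    - {"tx":-0.008,"ty":-0.297,"tz":0.445,"wx":0,"wy":0,"wz":0,"claw":0}

```text
clock: 28.85
eef_pos: [461.5, 11.0, 30.1]
tool_rot: [3.141, 0.001, -0.002]
force: [-0.6, 0.5, -0.2]
width: 85.2
gripper_force: 0.0
```

Call:
jog_arm:
  plan:
    - {"tx":0,"ty":0,"tz":0,"wx":0,"wy":0,"wz":0,"claw":1}
    - {"tx":0,"ty":0,"tz":0,"wx":0,"wy":0,"wz":0,"claw":1}
    - {"tx":0,"ty":0,"tz":0,"wx":0,"wy":0,"wz":0,"claw":1}
    - {"tx":0,"ty":0,"tz":0,"wx":0,"wy":0,"wz":0,"claw":1}
    - {"tx":0,"ty":0,"tz":0,"wx":0,"wy":0,"wz":0,"claw":1}
    - {"tx":0,"ty":0,"tz":0,"wx":0,"wy":0,"wz":0,"claw":1}

```text
clock: 29.45
eef_pos: [462.5, 12.5, 31.8]
tool_rot: [3.141, -0.003, 0.001]
force: [-0.7, -1.3, 7.9]
width: 43.0
gripper_force: 59.9
```

Call:
jog_arm:
  plan:
    - {"tx":0,"ty":0,"tz":-0.1,"wx":0,"wy":0,"wz":0,"claw":1}
    - {"tx":0,"ty":0,"tz":-0.22,"wx":0,"wy":0,"wz":0,"claw":1}
    - {"tx":0,"ty":0,"tz":-0.34,"wx":0,"wy":0,"wz":0,"claw":1}
    - {"tx":0.01,"ty":-0.07,"tz":-0.4,"wx":0,"wy":0,"wz":0,"claw":1}
    - {"tx":0.02,"ty":-0.18,"tz":-0.4,"wx":0,"wy":0,"wz":0,"claw":1}
    - {"tx":0.03,"ty":-0.31,"tz":-0.4,"wx":0,"wy":0,"wz":0,"claw":1}
    - {"tx":0.05,"ty":-0.45,"tz":-0.4,"wx":0,"wy":0,"wz":0,"claw":1}
    - {"tx":0.07,"ty":-0.58,"tz":-0.4,"wx":0,"wy":0,"wz":0,"claw":1}
    - {"tx":0.085,"ty":-0.71,"tz":-0.4,"wx":0,"wy":0,"wz":0,"claw":1}
    - {"tx":0.1,"ty":-0.84,"tz":-0.4,"wx":0,"wy":0,"wz":0,"claw":1}
    - {"tx":0.105,"ty":-0.94,"tz":-0.4,"wx":0,"wy":0,"wz":0,"claw":1}
    - {"tx":0.105,"ty":-0.982,"tz":-0.4,"wx":0,"wy":0,"wz":0,"claw":1}

```text
clock: 30.65
eef_pos: [491.5, 311.7, 150.5]
tool_rot: [-3.139, 0.0, 0.006]
force: [-1.4, 0.1, -2.7]
width: 42.8
gripper_force: 61.6
```

Call:
jog_arm:
  plan:
    - {"tx":0,"ty":0,"tz":0.06,"wx":0,"wy":0,"wz":0,"claw":1}
    - {"tx":0,"ty":0,"tz":0.15,"wx":0,"wy":0,"wz":0,"claw":1}
    - {"tx":0,"ty":0,"tz":0.25,"wx":0,"wy":0,"wz":0,"claw":1}
    - {"tx":0,"ty":0,"tz":0.3,"wx":0,"wy":0,"wz":0,"claw":1}
    - {"tx":0,"ty":0,"tz":0.3,"wx":0,"wy":0,"wz":0,"claw":1}
    - {"tx":0,"ty":0,"tz":0.3,"wx":0,"wy":0,"wz":0,"claw":1}

```text
clock: 31.25
eef_pos: [493.2, 307.0, 61.1]
tool_rot: [-3.142, -0.001, 0.001]
force: [1.1, -0.9, -2.5]
width: 42.6
gripper_force: 61.6
```

Call:
jog_arm:
  plan:
    - {"tx":0.002,"ty":0,"tz":0.04,"wx":0,"wy":0,"wz":0,"claw":1}
    - {"tx":0.002,"ty":0,"tz":0.06,"wx":0,"wy":0,"wz":0,"claw":1}
    - {"tx":0.002,"ty":0,"tz":0.068,"wx":0,"wy":0,"wz":0,"claw":1}
    - {"tx":0.002,"ty":0,"tz":0.07,"wx":0,"wy":0,"wz":0,"claw":1}
    - {"tx":0.002,"ty":0,"tz":0.07,"wx":0,"wy":0,"wz":0,"claw":1}

```text
clock: 31.75
eef_pos: [492.9, 307.3, 39.9]
tool_rot: [-3.141, 0.001, 0.001]
force: [-1.4, -0.4, 3.0]
width: 42.9
gripper_force: 62.3
```

Call:
jog_arm:
  plan:
    - {"tx":0,"ty":0,"tz":0,"wx":0,"wy":0,"wz":0,"claw":0}
    - {"tx":0,"ty":0,"tz":0,"wx":0,"wy":0,"wz":0,"claw":0}
    - {"tx":0,"ty":0,"tz":0,"wx":0,"wy":0,"wz":0,"claw":0}
    - {"tx":0,"ty":0,"tz":0,"wx":0,"wy":0,"wz":0,"claw":0}
    - {"tx":0,"ty":0,"tz":-0.12,"wx":0,"wy":0,"wz":0,"claw":0}
    - {"tx":0,"ty":0,"tz":-0.28,"wx":0,"wy":0,"wz":0,"claw":0}
    - {"tx":0,"ty":0,"tz":-0.4,"wx":0,"wy":0,"wz":0,"claw":0}
    - {"tx":-0.15,"ty":0.02,"tz":-0.4,"wx":0,"wy":0,"wz":0,"claw":0}
    - {"tx":-0.3,"ty":0.04,"tz":-0.4,"wx":0,"wy":0,"wz":0,"claw":0}
    - {"tx":-0.393,"ty":0.06,"tz":-0.35,"wx":0,"wy":0,"wz":0,"claw":0}
    - {"tx":-0.393,"ty":0.06,"tz":-0.25,"wx":0,"wy":0,"wz":0,"claw":0}
    - {"tx":-0.393,"ty":0.06,"tz":-0.2,"wx":0,"wy":0,"wz":0,"claw":0}

```text
clock: 32.95
eef_pos: [373.7, 289.2, 98.5]
tool_rot: [3.141, 0.001, 0.003]
force: [0.2, -0.7, -0.5]
width: 85.4
gripper_force: 0.0
```

Run:
```python
from h import *
s=ctrl.read_state();print(s['eef_pos'],s['width'],s['tool_rot'])
go([372,290,22],0)
```

```text
[373.74381363 289.19791742  98.4565271 ] 85.41117089768628 [3.14117762e+00 1.22402512e-03 2.66331965e-03]
t [-0.005 -0.003  0.255] w [0.    0.001 0.002]
```

Call:
jog_arm:
  plan:
    - {"tx":-0.005,"ty":-0.003,"tz":0.12,"wx":0,"wy":0,"wz":0,"claw":0}
    - {"tx":-0.005,"ty":-0.003,"tz":0.22,"wx":0,"wy":0,"wz":0,"claw":0}
    - {"tx":-0.005,"ty":-0.003,"tz":0.25,"wx":0,"wy":0,"wz":0,"claw":0}
    - {"tx":-0.005,"ty":-0.003,"tz":0.25,"wx":0,"wy":0,"wz":0,"claw":0}
    - {"tx":-0.005,"ty":-0.003,"tz":0.25,"wx":0,"wy":0,"wz":0,"claw":1}
    - {"tx":-0.005,"ty":-0.003,"tz":0.25,"wx":0,"wy":0,"wz":0,"claw":1}
    - {"tx":-0.005,"ty":-0.003,"tz":0.25,"wx":0,"wy":0,"wz":0,"claw":1}
    - {"tx":-0.005,"ty":-0.003,"tz":0.25,"wx":0,"wy":0,"wz":0,"claw":1}
    - {"tx":-0.005,"ty":-0.003,"tz":0.25,"wx":0,"wy":0,"wz":0,"claw":1}
    - {"tx":-0.005,"ty":-0.003,"tz":0.25,"wx":0,"wy":0,"wz":0,"claw":1}

```text
clock: 33.95
eef_pos: [374.7, 290.7, 26.2]
tool_rot: [-3.14, -0.002, 0.001]
force: [-0.6, -1.2, 5.8]
width: 59.5
gripper_force: 63.6
```

Call:
jog_arm:
  plan:
    - {"tx":0,"ty":0,"tz":-0.02,"wx":0,"wy":0,"wz":0,"claw":1}
    - {"tx":0.0133,"ty":0.009,"tz":-0.02,"wx":0,"wy":0,"wz":0,"claw":1}
    - {"tx":0.0133,"ty":0.009,"tz":-0.02,"wx":0,"wy":0,"wz":0,"claw":1}
    - {"tx":0.0133,"ty":0.009,"tz":-0.01,"wx":0,"wy":0,"wz":0,"claw":1}
    - {"tx":0.0133,"ty":0.009,"tz":-0.003,"wx":0,"wy":0,"wz":0,"claw":1}
    - {"tx":0.0133,"ty":0.009,"tz":-0.001,"wx":0,"wy":0,"wz":0,"claw":1}
    - {"tx":0.0133,"ty":0.009,"tz":-0.001,"wx":0,"wy":0,"wz":0,"claw":1}

```text
clock: 34.65
eef_pos: [377.9, 287.5, 26.1]
tool_rot: [-3.14, -0.0, 0.001]
force: [-2.0, -2.6, 21.1]
width: 59.6
gripper_force: 67.0
```

Call:
jog_arm:
  plan:
    - {"tx":0,"ty":0,"tz":-0.004,"wx":0,"wy":0,"wz":0,"claw":0}
    - {"tx":0,"ty":0,"tz":-0.004,"wx":0,"wy":0,"wz":0,"claw":0}
    - {"tx":0,"ty":0,"tz":-0.004,"wx":0,"wy":0,"wz":0,"claw":0}
    - {"tx":0,"ty":0,"tz":-0.004,"wx":0,"wy":0,"wz":0,"claw":0}
    - {"tx":0,"ty":0,"tz":-0.12,"wx":0,"wy":0,"wz":0,"claw":0}
    - {"tx":0,"ty":0,"tz":-0.28,"wx":0,"wy":0,"wz":0,"claw":0}
    - {"tx":0.05,"ty":0.1,"tz":-0.4,"wx":0,"wy":0,"wz":0,"claw":0}
    - {"tx":0.12,"ty":0.24,"tz":-0.45,"wx":0,"wy":0,"wz":0,"claw":0}
    - {"tx":0.19,"ty":0.39,"tz":-0.45,"wx":0,"wy":0,"wz":0,"claw":0}
    - {"tx":0.26,"ty":0.54,"tz":-0.45,"wx":0,"wy":0,"wz":0,"claw":0}
    - {"tx":0.33,"ty":0.69,"tz":-0.45,"wx":0,"wy":0,"wz":0,"claw":0}
    - {"tx":0.4,"ty":0.84,"tz":-0.45,"wx":0,"wy":0,"wz":0,"claw":0}

```text
clock: 35.85
eef_pos: [498.6, 33.9, 159.6]
tool_rot: [-3.141, 0.0, 0.002]
force: [1.8, -0.1, 0.2]
width: 85.8
gripper_force: 0.0
```

Call:
jog_arm:
  plan:
    - {"tx":0.07,"ty":0.15,"tz":0,"wx":0,"wy":0,"wz":0,"claw":0}
    - {"tx":0.15,"ty":0.3,"tz":0,"wx":0,"wy":0,"wz":0,"claw":0}
    - {"tx":0.25,"ty":0.44,"tz":0.1,"wx":0,"wy":0,"wz":0,"claw":0}
    - {"tx":0.257,"ty":0.47,"tz":0.2,"wx":0,"wy":0,"wz":0,"claw":0}
    - {"tx":0.257,"ty":0.47,"tz":0.25,"wx":0,"wy":0,"wz":0,"claw":0}
    - {"tx":0.257,"ty":0.47,"tz":0.25,"wx":0,"wy":0,"wz":0,"claw":0}
    - {"tx":0.257,"ty":0.47,"tz":0.25,"wx":0,"wy":0,"wz":0,"claw":0}

```text
clock: 36.55
eef_pos: [575.2, -104.9, 84.6]
tool_rot: [-3.141, 0.001, 0.002]
force: [-0.4, 0.6, -0.2]
width: 85.5
gripper_force: 0.0
```

Run:
```python
from h import *
s=ctrl.read_state();print(s['eef_pos'],s['width'],s['tool_rot'])
q=cam('scene')
for i in range(2):
    q=cam('scene'); print(fit(q,'lid_knob',np.array((576.,-110))),fit(q,'mill_mid',np.array((493.,307)),8),fit(q,'pot_mid',np.array((375.,287)),8))
p=avg('top',4)
print(fit(p,'lid_knob',np.array((576.,-110))),fit(p,'mill_mid',np.array((493.,307)),8),fit(p,'pot_mid',np.array((375.,287)),8))
print('top rim 375,287.5',(proj(p,[[375,287.5,58],[375,287.5,8],[375,288.8,8],[493.5,307,8]])-[150,195])*5)
A=cv2.resize(np.clip(p['avg'],0,255).astype(np.uint8)[195:265,150:230,::-1],(400,350),interpolation=cv2.INTER_CUBIC)
B=cv2.resize(q['img'][115:185,365:445,::-1],(400,350),interpolation=cv2.INTER_CUBIC)
C=cv2.resize(q['img'][195:245,310:370,::-1],(420,350),interpolation=cv2.INTER_CUBIC)
print('knob top 575.5,-108.5',(proj(q,[[575.5,-108.5,40],[575.5,-108.5,5]])-[310,195])*7)
cv2.imwrite('pics/b8.png',np.vstack([np.hstack([A,B])]));cv2.imwrite('pics/b9.png',C)
```

```text
[ 575.19296462 -104.8919178    84.57141734] 85.51030959639343 [-3.14118251e+00  8.58961227e-04  1.55073554e-03]
(array([ 580.5, -114. ]), 0.77, 'w,h seen-model', array([0.6, 0.6])) (array([501. , 300.9]), 0.58, 'w,h seen-model', array([-1.7,  0. ])) (array([375.9, 279.3]), 0.54, 'w,h seen-model', array([-1.7,  1. ]))
(array([ 580.2, -109.6]), 0.68, 'w,h seen-model', array([ 4.6, -4. ])) (array([493.4, 303.9]), 0.65, 'w,h seen-model', array([-0.8,  3.6])) (array([383.2, 281.9]), 0.84, 'w,h seen-model', array([-3.1, -0.5]))
(array([ 560.7, -105.6]), 0.66, 'w,h seen-model', array([ 2.8, -5.7])) (array([481.4, 309.3]), 0.67, 'w,h seen-model', array([-1.8, -1.1])) (array([366.2, 308.7]), 0.62, 'w,h seen-model', array([-3.1, -0.3]))
top rim 375,287.5 [[175.77151728 209.21432992]
 [196.55203306 211.95072577]
 [194.71807904 211.90862035]
 [178.05987886  43.58915653]]
knob top 575.5,-108.5 [[241.46639621 137.53337936]
 [237.43099134 202.4208766 ]]
```

View pics/b8.png

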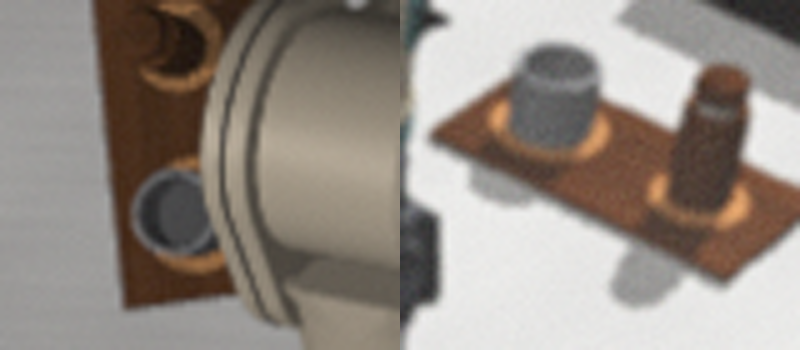

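View pics/b9.png

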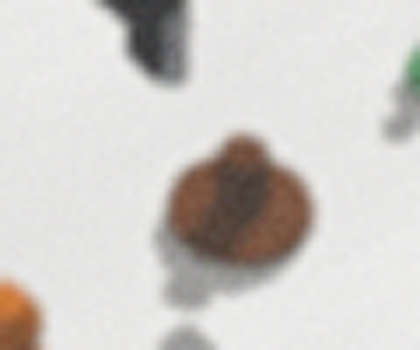

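Call:
jog_arm:
  plan:
    - {"tx":0,"ty":0.009,"tz":0.1,"wx":0,"wy":0,"wz":0,"claw":0}
    - {"tx":0,"ty":0.009,"tz":0.2,"wx":0,"wy":0,"wz":0,"claw":0}
    - {"tx":0,"ty":0.009,"tz":0.23,"wx":0,"wy":0,"wz":0,"claw":0}
    - {"tx":0,"ty":0.009,"tz":0.23,"wx":0,"wy":0,"wz":0,"claw":0}
    - {"tx":0,"ty":0.009,"tz":0.23,"wx":0,"wy":0,"wz":0,"claw":0.6}
    - {"tx":0,"ty":0.009,"tz":0.23,"wx":0,"wy":0,"wz":0,"claw":1}
    - {"tx":0,"ty":0.009,"tz":0.23,"wx":0,"wy":0,"wz":0,"claw":1}
    - {"tx":0,"ty":0.009,"tz":0.23,"wx":0,"wy":0,"wz":0,"claw":1}
    - {"tx":0,"ty":0.009,"tz":0.23,"wx":0,"wy":0,"wz":0,"claw":1}
    - {"tx":0,"ty":0.009,"tz":0.23,"wx":0,"wy":0,"wz":0,"claw":1}
    - {"tx":0,"ty":0.009,"tz":0.23,"wx":0,"wy":0,"wz":0,"claw":1}
    - {"tx":0,"ty":0.009,"tz":0.23,"wx":0,"wy":0,"wz":0,"claw":1}

```text
clock: 38.55
eef_pos: [576.0, -108.1, 16.6]
tool_rot: [3.142, -0.001, 0.001]
force: [-0.8, 0.4, 5.4]
width: 18.2
gripper_force: 58.4
```

Call:
jog_arm:
  plan:
    - {"tx":0,"ty":0,"tz":0,"wx":0,"wy":0,"wz":0,"claw":0.2}
    - {"tx":0,"ty":0,"tz":0,"wx":0,"wy":0,"wz":0,"claw":0.2}
    - {"tx":0,"ty":0,"tz":-0.01,"wx":0,"wy":0,"wz":0,"claw":0.2}
    - {"tx":0,"ty":0,"tz":-0.01,"wx":0,"wy":0,"wz":-0.12,"claw":0.2}
    - {"tx":0,"ty":0,"tz":-0.01,"wx":0,"wy":0,"wz":-0.22,"claw":0.2}
    - {"tx":0,"ty":0,"tz":-0.01,"wx":0,"wy":0,"wz":-0.31,"claw":0.2}
    - {"tx":0,"ty":0,"tz":-0.01,"wx":0,"wy":0,"wz":-0.4,"claw":0.2}
    - {"tx":0,"ty":0,"tz":-0.01,"wx":0,"wy":0,"wz":-0.49,"claw":0.2}
    - {"tx":0,"ty":0,"tz":-0.01,"wx":0,"wy":0,"wz":-0.58,"claw":0.2}
    - {"tx":0,"ty":0,"tz":-0.01,"wx":0,"wy":0,"wz":-0.67,"claw":0.2}
    - {"tx":0,"ty":0,"tz":-0.01,"wx":0,"wy":0,"wz":-0.76,"claw":0.2}
    - {"tx":0,"ty":0,"tz":-0.01,"wx":0,"wy":0,"wz":-0.85,"claw":0.2}

```text
clock: 39.75
eef_pos: [575.3, -108.2, 18.8]
tool_rot: [-3.141, 0.0, 1.342]
force: [-0.9, -0.2, -0.0]
width: 68.4
gripper_force: 0.0
```

Call:
jog_arm:
  plan:
    - {"tx":0,"ty":0,"tz":0,"wx":0,"wy":0,"wz":-0.09,"claw":0.2}
    - {"tx":0,"ty":0,"tz":0,"wx":0,"wy":0,"wz":-0.15,"claw":0.2}
    - {"tx":0,"ty":0,"tz":0,"wx":0,"wy":0,"wz":-0.15,"claw":0.2}
    - {"tx":0,"ty":0,"tz":0,"wx":0,"wy":0,"wz":-0.15,"claw":0.2}

```text
clock: 40.15
eef_pos: [575.4, -108.2, 18.7]
tool_rot: [-3.141, 0.0, 1.569]
force: [0.1, 0.4, 0.1]
width: 68.3
gripper_force: 0.0
```

Call:
jog_arm:
  plan:
    - {"tx":0,"ty":0,"tz":0.013,"wx":0,"wy":0,"wz":0,"claw":0.2}
    - {"tx":0,"ty":0,"tz":0.013,"wx":0,"wy":0,"wz":0,"claw":0.6}
    - {"tx":0,"ty":0,"tz":0.013,"wx":0,"wy":0,"wz":0,"claw":1}
    - {"tx":0,"ty":0,"tz":0.013,"wx":0,"wy":0,"wz":0,"claw":1}
    - {"tx":0,"ty":0,"tz":0.013,"wx":0,"wy":0,"wz":0,"claw":1}
    - {"tx":0,"ty":0,"tz":0.013,"wx":0,"wy":0,"wz":0,"claw":1}
    - {"tx":0,"ty":0,"tz":0.013,"wx":0,"wy":0,"wz":0,"claw":1}
    - {"tx":0,"ty":0,"tz":0.013,"wx":0,"wy":0,"wz":0,"claw":1}

```text
clock: 40.95
eef_pos: [575.7, -108.0, 15.1]
tool_rot: [3.141, -0.0, 1.572]
force: [0.2, 0.1, 3.7]
width: 18.0
gripper_force: 58.6
```

Call:
jog_arm:
  plan:
    - {"tx":0,"ty":0,"tz":-0.1,"wx":0,"wy":0,"wz":0,"claw":1}
    - {"tx":0,"ty":0,"tz":-0.22,"wx":0,"wy":0,"wz":0,"claw":1}
    - {"tx":0,"ty":0,"tz":-0.34,"wx":0,"wy":0,"wz":0,"claw":1}
    - {"tx":0.06,"ty":-0.03,"tz":-0.43,"wx":0,"wy":0,"wz":0,"claw":1}
    - {"tx":0.16,"ty":-0.08,"tz":-0.45,"wx":0,"wy":0,"wz":0,"claw":1}
    - {"tx":0.28,"ty":-0.14,"tz":-0.45,"wx":0,"wy":0,"wz":0,"claw":1}
    - {"tx":0.4,"ty":-0.2,"tz":-0.45,"wx":0,"wy":0,"wz":0,"claw":1}
    - {"tx":0.52,"ty":-0.27,"tz":-0.45,"wx":0,"wy":0,"wz":0,"claw":1}
    - {"tx":0.64,"ty":-0.33,"tz":-0.45,"wx":0,"wy":0,"wz":0,"claw":1}
    - {"tx":0.76,"ty":-0.39,"tz":-0.45,"wx":0,"wy":0,"wz":0,"claw":1}
    - {"tx":0.86,"ty":-0.44,"tz":-0.45,"wx":0,"wy":0,"wz":0,"claw":1}
    - {"tx":0.98,"ty":-0.5,"tz":-0.45,"wx":0,"wy":0,"wz":0,"claw":1}

```text
clock: 42.15
eef_pos: [424.4, 186.3, 149.7]
tool_rot: [-3.142, 0.001, 1.571]
force: [-0.3, 0.2, -0.3]
width: 18.6
gripper_force: 58.7
```

Call:
jog_arm:
  plan:
    - {"tx":0.1,"ty":-0.05,"tz":0,"wx":0,"wy":0,"wz":0,"claw":1}
    - {"tx":0.2,"ty":-0.1,"tz":0,"wx":0,"wy":0,"wz":0,"claw":1}
    - {"tx":0.29,"ty":-0.15,"tz":0,"wx":0,"wy":0,"wz":0,"claw":1}
    - {"tx":0.335,"ty":-0.172,"tz":0.0,"wx":0,"wy":0,"wz":0,"claw":1}
    - {"tx":0.335,"ty":-0.172,"tz":0.05,"wx":0,"wy":0,"wz":0,"claw":1}
    - {"tx":0.335,"ty":-0.172,"tz":0.1,"wx":0,"wy":0,"wz":0,"claw":1}
    - {"tx":0.335,"ty":-0.172,"tz":0.15,"wx":0,"wy":0,"wz":0,"claw":1}
    - {"tx":0.335,"ty":-0.172,"tz":0.15,"wx":0,"wy":0,"wz":0,"claw":1}
    - {"tx":0.335,"ty":-0.172,"tz":0.15,"wx":0,"wy":0,"wz":0,"claw":1}

```text
clock: 43.05
eef_pos: [373.2, 286.0, 104.7]
tool_rot: [-3.141, 0.001, 1.572]
force: [-0.3, -1.3, -0.1]
width: 18.3
gripper_force: 58.7
```

Run:
```python
from h import *
s=ctrl.read_state();print(s['eef_pos'],s['width'],s['tool_rot'])
go([373.7,287.4,78],np.pi/2);go([373.7,287.4,69],np.pi/2)
q=avg('scene',4); e=s['eef_pos']
print((proj(q,[[e[0],e[1],e[2]-5],[373.7,287.4,58]])-[370,95])*10)
cv2.imwrite('pics/b10.png',cv2.resize(np.clip(q['avg'],0,255).astype(np.uint8)[95:155,370:430,::-1],(600,600),interpolation=cv2.INTER_CUBIC))
```

```text
[373.15824069 286.04339472 104.73969023] 18.313816586325725 [-3.14092875e+00  6.33088659e-04  1.57201330e+00]
t [0.005 0.002 0.089] w [-0.     0.     0.001]
t [0.005 0.002 0.119] w [-0.     0.     0.001]
[[279.17557259 209.97269087]
 [266.56940029 319.07900983]]
```

View pics/b10.png

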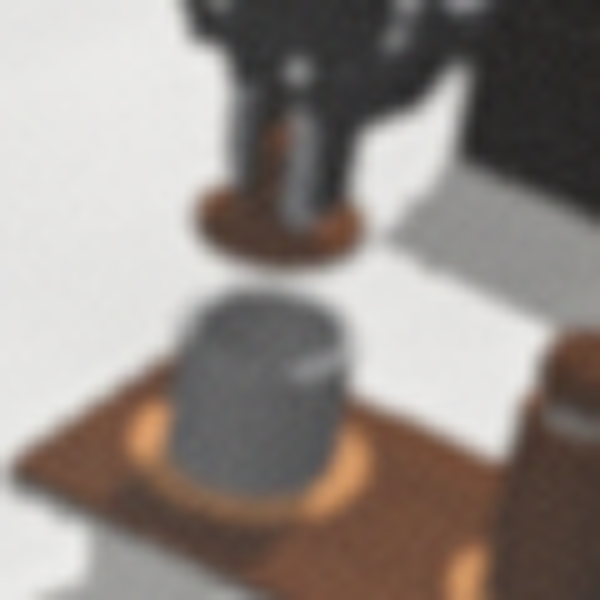

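Call:
jog_arm:
  plan:
    - {"tx":0.004,"ty":0.001,"tz":0.04,"wx":0,"wy":0,"wz":0,"claw":1}
    - {"tx":0.004,"ty":0.001,"tz":0.08,"wx":0,"wy":0,"wz":0,"claw":1}
    - {"tx":0.004,"ty":0.001,"tz":0.1,"wx":0,"wy":0,"wz":0,"claw":1}
    - {"tx":0.004,"ty":0.001,"tz":0.11,"wx":0,"wy":0,"wz":0,"claw":1}
    - {"tx":0.004,"ty":0.001,"tz":0.115,"wx":0,"wy":0,"wz":0,"claw":1}
    - {"tx":0.004,"ty":0.001,"tz":0.117,"wx":0,"wy":0,"wz":0,"claw":1}
    - {"tx":0.004,"ty":0.001,"tz":0.117,"wx":0,"wy":0,"wz":0,"claw":1}

```text
clock: 43.95
eef_pos: [373.8, 287.6, 69.9]
tool_rot: [3.141, -0.0, 1.572]
force: [-0.3, 0.4, -0.1]
width: 18.1
gripper_force: 58.7
```

Call:
jog_arm:
  plan:
    - {"tx":0,"ty":0,"tz":0.004,"wx":0,"wy":0,"wz":0,"claw":1}
    - {"tx":0,"ty":0,"tz":0.006,"wx":0,"wy":0,"wz":0,"claw":1}
    - {"tx":0,"ty":0,"tz":0.006,"wx":0,"wy":0,"wz":0,"claw":1}

```text
clock: 44.25
eef_pos: [373.8, 287.5, 68.0]
tool_rot: [3.141, -0.0, 1.572]
force: [-1.4, 0.6, -0.0]
width: 18.2
gripper_force: 58.7
```

Call:
jog_arm:
  plan:
    - {"tx":0,"ty":0,"tz":0,"wx":0,"wy":0,"wz":0,"claw":0.3}
    - {"tx":0,"ty":0,"tz":0,"wx":0,"wy":0,"wz":0,"claw":0.3}
    - {"tx":0,"ty":0,"tz":0,"wx":0,"wy":0,"wz":0,"claw":0.3}
    - {"tx":0,"ty":0,"tz":0,"wx":0,"wy":0,"wz":0,"claw":0.3}
    - {"tx":0,"ty":0,"tz":-0.1,"wx":0,"wy":0,"wz":0,"claw":0.3}
    - {"tx":0,"ty":0,"tz":-0.25,"wx":0,"wy":0,"wz":0,"claw":0.3}
    - {"tx":0,"ty":0,"tz":-0.4,"wx":0,"wy":0,"wz":0,"claw":0.3}
    - {"tx":-0.15,"ty":0.05,"tz":-0.5,"wx":0,"wy":0,"wz":0,"claw":0.3}
    - {"tx":-0.3,"ty":0.1,"tz":-0.5,"wx":0,"wy":0,"wz":0,"claw":0.3}
    - {"tx":-0.45,"ty":0.15,"tz":-0.5,"wx":0,"wy":0,"wz":0,"claw":0.3}
    - {"tx":-0.6,"ty":0.2,"tz":-0.5,"wx":0,"wy":0,"wz":0,"claw":0.3}
    - {"tx":-0.75,"ty":0.25,"tz":-0.5,"wx":0,"wy":0,"wz":0,"claw":0.3}

```text
clock: 45.45
eef_pos: [449.2, 60.6, 218.2]
tool_rot: [3.141, -0.0, 1.572]
force: [0.9, 0.3, 0.5]
width: 59.7
gripper_force: 0.0
```

Call:
jog_arm:
  plan:
    - {"tx":-0.16,"ty":0,"tz":0,"wx":0,"wy":0,"wz":0,"claw":0.3}
    - {"tx":-0.32,"ty":0,"tz":0,"wx":0,"wy":0,"wz":0,"claw":0.3}
    - {"tx":-0.48,"ty":0,"tz":0,"wx":0,"wy":0,"wz":0,"claw":0.3}
    - {"tx":-0.6,"ty":0,"tz":0,"wx":0,"wy":0,"wz":0,"claw":0.3}
    - {"tx":-0.6,"ty":0,"tz":0,"wx":0,"wy":0,"wz":0,"claw":0.3}
    - {"tx":-0.6,"ty":0,"tz":0,"wx":0,"wy":0,"wz":0,"claw":0.3}
    - {"tx":-0.6,"ty":0,"tz":0,"wx":0,"wy":0,"wz":0,"claw":0.3}

```text
clock: 46.15
eef_pos: [449.1, -116.0, 217.8]
tool_rot: [-3.141, -0.001, 1.574]
force: [0.1, -1.2, 1.2]
width: 60.0
gripper_force: 0.0
```

Run:
```python
from h import *
s=ctrl.read_state();print(s['eef_pos'],s['clock'])
p=avg('top',4); q=avg('scene',4); f=lambda k:np.clip(k['avg'],0,255).astype(np.uint8)[:,:,::-1]
r=lambda im:cv2.resize(im,(400,300),interpolation=cv2.INTER_CUBIC)
cv2.imwrite('pics/fin.png',np.vstack([np.hstack([r(f(p)[195:255,150:230]),r(f(q)[105:180,360:460])]),np.hstack([r(f(p)[185:251,318:406]),r(f(q)[195:270,210:310])])]))
c=cloud(q); w=c[105:180,360:460].reshape(-1,3)
m=np.hypot(w[:,0]-374,w[:,1]-287)<25; print('lid top z',np.nanpercentile(w[m,2],[50,90,98]))
```

```text
[ 449.13016941 -115.9974411   217.84698029] 46.15
lid top z [63.70780142 89.93086118 91.97432286]
```

View pics/fin.png

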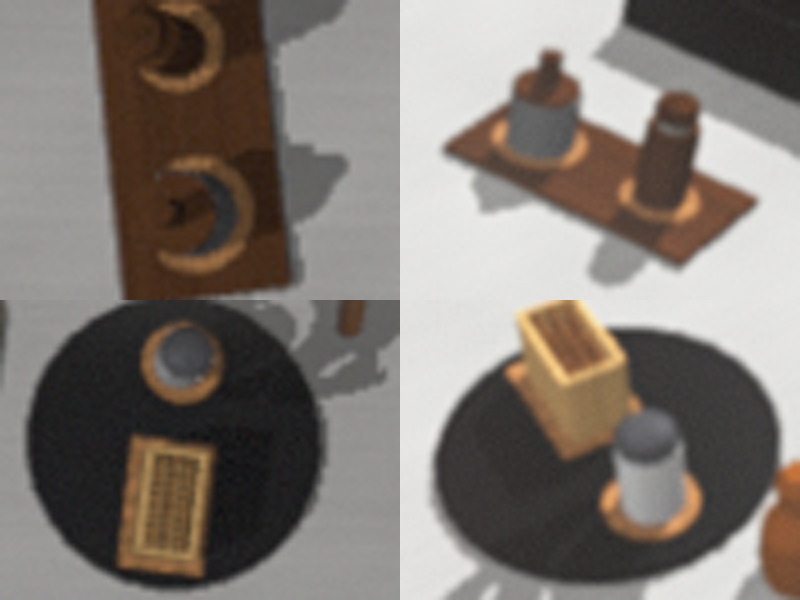

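```bash
python3 -c "
from h import *
print(ctrl.finish_job())"
```

```text
the job is handed in; nothing more can be done
None
```

I handed the job in at about 46.5 s of the allowed 131 s. The last pictures showed everything upright and let go on its pad, by eye within about 5 mm of the middle. The lid was seated on the pot, put on after the pot was in place, and the box of picks was lying along its pad. I never touched the cruet or the stopper. No verdict came back.

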